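Nip the re-glued notebooks

TASK

Lay all the re-glued pocket notebooks flat and side by side inside the rim of the drawn-out board of the press, push the board fully home under the platen, and wind the crank down (clockwise from above) until the hole in the screw's brass collar lines up with the holes of the steel fork. Then lock the screw by pushing the red-handled pin through fork and collar until its head is against the fork. Only when the pin is home, set the timer by pressing its grey, blue and green keys in that order, one at a time; leave the paste jar, the label pad and everything else on the table where it is.

Things in the scene. Friction and masses are not known exactly. Their poses are not given: they have to be found in the camera images.
- press: grey bench press, fixed. Base 330 x 160 mm, 22 mm high; 26 mm columns at x = +-140 mm; bridge 330 x 70 mm, z 120 to 145 mm. Origin on the table under the screw; x along the bridge, y to the side where the board draws out. Fork: two steel lugs on the bridge, 42 mm wide in x, from y = 23 to 35 and -23 to -35 mm, top z = 181 mm, with 13 mm holes along y at x = 0, z = 160 mm
- fork_mouth (a point): centre of the hole's mouth on the outer face of the -y lug (press frame 0, -35, 160 mm); axes as the press. The pin enters here, moving in the press's +y; its head seats flat on this face
- board (a joint): how far the pressing board is drawn out towards the press's +y, m: 0 fully home (a stop), 0.17 fully out; it stays where left, slides with about 2 N
- board_floor (a point): centre of the board's inner floor (40 mm above the table); axes as the press. The floor measures 224 mm (x) by 110 mm (y) inside a 6 mm high, 6 mm wide aluminium rim. Drawn out, it is clear of the bridge above; home, this point is under the screw
- board_pull (a point): middle of the board's pull, a 10 mm round steel bar along x, 100 mm long, at the board's outer (+y) side, 34 mm above the table, its centre 37 mm off the rim; it can be pushed from outside or gripped from above
- crank (a joint): angle of the screw and its crank, rad; grows clockwise seen from above, 0 fully up, range to 14.5. A whole turn (6.283) lowers screw, crank and platen 10 mm. The collar's hole lines up with the fork, in direction and height, only at 12.566 (the pin passes within +-0.09); half a turn off it is 5 mm too high or low. 0.12 N m of friction: it stays where left
- cross_hole (a point): centre of the 13 mm hole through the screw's square brass collar (30 x 30 x 28 mm); turns with the crank: the hole runs along this frame's y, and y points to the crank's knob. Lined up, it is midway between the fork's holes and the crank arm points to the press's +y (the board side), the arm's top 194 mm above the table
- crank_grip (a point): grip point in the crank's black upright knob, 22 mm diameter, 50 mm long, revolving freely on its own vertical axis, 60 mm from the screw axis; this point is 30 mm above the knob's foot and 20 mm below its top. Lined up it is 227 mm above the table (at crank 0, 247 mm)
- locking_pin: loose pin, 140 g, lying level: round shank 10 mm thick, 90 mm long (last 10 mm tapered) along +y, square head 26 x 26 x 6 mm, then a red handle 17 mm wide (x), 26 mm high (z), from y = -6 to -58 mm, middle at y = -32 mm. Origin on its axis at the head's seating face, 13 mm above the table when lying; centre of mass within 12 mm of the origin
- green_book: pocket notebook with green cloth cover, a rigid closed book 50 x 90 x 15 mm, 90 g; origin at the centre of its underside, x across the 50 mm (spine at -x), y along the 90 mm, z up. Some of the four notebooks are absent in a given start
- red_book: pocket notebook with red cloth cover, a rigid closed book 50 x 90 x 15 mm, 90 g; origin at the centre of its underside, x across the 50 mm (spine at -x), y along the 90 mm, z up. Some of the four notebooks are absent in a given start
- blue_book: pocket notebook with blue cloth cover, a rigid closed book 50 x 90 x 15 mm, 90 g; origin at the centre of its underside, x across the 50 mm (spine at -x), y along the 90 mm, z up. Some of the four notebooks are absent in a given start
- yellow_book: pocket notebook with yellow cloth cover, a rigid closed book 50 x 90 x 15 mm, 90 g; origin at the centre of its underside, x across the 50 mm (spine at -x), y along the 90 mm, z up. Some of the four notebooks are absent in a given start
- timer: white bench timer, fixed, 95 x 125 mm, key deck 28 mm high, a display part 45 mm high along its back (x > 13 mm); origin at the centre of its underside, front to -x. Three round keys 25 mm across, tops 38 mm above the table, in a row along y at x = -18 mm: grey at y = +38 mm, blue in the middle, green at -38 mm
- grey_key (a joint): press depth of the grey key of the timer (clears the old time), m: 0 up, 0.006 fully down; it springs back; counts as pressed beyond 0.004; full travel takes 4 N, downwards
- blue_key (a joint): press depth of the blue key of the timer (sets the pressing time), m: 0 up, 0.006 fully down; it springs back; counts as pressed beyond 0.004; full travel takes 4 N, downwards
- green_key (a joint): press depth of the green key of the timer (starts the timer), m: 0 up, 0.006 fully down; it springs back; counts as pressed beyond 0.004; full travel takes 4 N, downwards
- grey_key_top (a point): centre of the grey key's top face
- blue_key_top (a point): centre of the blue key's top face
- green_key_top (a point): centre of the green key's top face
- label_pad_b: bystander, loose, not to be disturbed: pad of blank box labels, 50 x 76 x 14 mm, at the left; origin at the centre of its underside
- paste_jar_b: bystander, loose, not to be disturbed: closed paste jar with black cap, 64 mm across, 68 mm high, at the right; origin at the centre of its underside
Mind the look-alikes: they are no part of the job. Several things have the shape of the yellow_book; the one meant has the colours described above.

How it is judged (in metres and radians):
On the way, in this order (a step that is already met when the one before it is completed fails the run):
1. every notebook present lies flat on the floor of the drawn-out board, let go (x of green_book in the frame of board_floor between -0.1 and 0.1 m and y of green_book in the frame of board_floor between -0.045 and 0.045 m and z of green_book in the frame of board_floor between -0.004 and 0.004 m and angle between each of green_book, red_book, blue_book, yellow_book's own z axis and vertical below 0.08 rad and x of red_book in the frame of board_floor between -0.1 and 0.1 m and y of red_book in the frame of board_floor between -0.045 and 0.045 m and z of red_book in the frame of board_floor between -0.004 and 0.004 m and x of blue_book in the frame of board_floor between -0.1 and 0.1 m and y of blue_book in the frame of board_floor between -0.045 and 0.045 m and z of blue_book in the frame of board_floor between -0.004 and 0.004 m and x of yellow_book in the frame of board_floor between -0.1 and 0.1 m and y of yellow_book in the frame of board_floor between -0.045 and 0.045 m and z of yellow_book in the frame of board_floor between -0.004 and 0.004 m and contact force between each of green_book, red_book, blue_book, yellow_book and the fingers below 0.1 N and value of joint board above 0.12 m), for 0.2 s.
2. the board is fully home under the platen with the notebooks on it (x of green_book in the frame of board_floor between -0.1 and 0.1 m and y of green_book in the frame of board_floor between -0.045 and 0.045 m and z of green_book in the frame of board_floor between -0.004 and 0.004 m and angle between each of green_book, red_book, blue_book, yellow_book's own z axis and vertical below 0.08 rad and x of red_book in the frame of board_floor between -0.1 and 0.1 m and y of red_book in the frame of board_floor between -0.045 and 0.045 m and z of red_book in the frame of board_floor between -0.004 and 0.004 m and x of blue_book in the frame of board_floor between -0.1 and 0.1 m and y of blue_book in the frame of board_floor between -0.045 and 0.045 m and z of blue_book in the frame of board_floor between -0.004 and 0.004 m and x of yellow_book in the frame of board_floor between -0.1 and 0.1 m and y of yellow_book in the frame of board_floor between -0.045 and 0.045 m and z of yellow_book in the frame of board_floor between -0.004 and 0.004 m and value of joint board below 0.005 m), for 0.2 s.
3. the screw is wound down until its cross hole lines up with the fork (value of joint crank between 12.406 and 12.726 rad and value of joint board below 0.005 m), for 0.2 s.
4. the locking pin is home through fork and collar (value of joint crank between 12.406 and 12.726 rad and y of locking_pin in the frame of fork_mouth above -0.004 m and x of locking_pin in the frame of fork_mouth between -0.005 and 0.005 m and z of locking_pin in the frame of fork_mouth between -0.006 and 0.006 m and angle between the y axis of locking_pin and the y axis of press, either way round below 0.12 rad), for 0.2 s.
5. the grey key alone is pressed (value of joint grey_key above 0.004 m and value of joint each of blue_key, green_key below 0.002 m), for 0.05 s.
6. the blue key alone is pressed (value of joint blue_key above 0.004 m and value of joint each of grey_key, green_key below 0.002 m), for 0.05 s.
7. the green key alone is pressed (value of joint green_key above 0.004 m and value of joint each of grey_key, blue_key below 0.002 m), for 0.05 s.
At the end, for the whole second after the job is handed in: All notebooks flat (5 degrees, 4 mm) on the board's floor inside the rim, board within 5 mm of home, crank within 0.16 rad of 12.566, pin's head within 4 mm of the fork's face and 6 mm of the hole's axis, in line to 0.12 rad, keys up, all at rest (all of step 2 and all of step 4 and linear speed of each of green_book, red_book, blue_book, yellow_book, locking_pin below 0.02 m/s and value of joint each of grey_key, blue_key, green_key below 0.002 m); the robot touches nothing.
It fails at once if the green key is pressed while the locking pin is not home (value of joint green_key above 0.004 m and not (y of locking_pin in the frame of fork_mouth above -0.004 m and x of locking_pin in the frame of fork_mouth between -0.005 and 0.005 m and z of locking_pin in the frame of fork_mouth between -0.006 and 0.006 m and angle between the y axis of locking_pin and the y axis of press, either way round below 0.12 rad)).
It fails at once if the paste jar or the label pad is shifted more than 3 cm (distance of any of paste_jar_b, label_pad_b from where it was at the start of the episode above 0.03 m).
Of green_book, red_book, blue_book, yellow_book only 2 to 3 are there at a start; the rules pass over those that are not, and their reading is None.
At some moment in a run one of green_book, red_book, blue_book, yellow_book may be knocked a few centimetres aside while the robot is not near it.
Once in a run the grip may slacken for a moment while it holds something.
It also fails if it takes over 210 s, if anything falls off the work surface, if the arm or the gripper's body presses on something with over 40 N, if the wrist force passes 120 N, or if a joint passes its speed limit or range.

ROBOT

A 7-joint arm with a two-finger parallel gripper is mounted at the origin on the work surface; the furniture and walls round the work are solid. World frame = base frame: x ahead of the robot, y to its left, z up, the work surface at z = 0. Lengths are in mm, angles in rad, forces in N, time in s.
With the tool pointing down it reaches from about 400 to 875 mm from the base axis. Payload 6.5 kg.
Tool frame: the origin (TCP) lies midway between the tips of the shut fingers; the grasp point (between the pads) lies 19 mm behind it; z points along the fingers, y is the direction in which the jaws open and shut (so a half turn about z gives the same grasp; the last joint's range is limited). The gripper opens to 88 mm and grips with 3 to 60 N. Pads are 18 mm wide; open, the fingers measure 123 mm over their backs; the gripper's body (75 mm by 187 mm) begins 45 mm behind the grasp point.
Start: joints at [1.13, 0.536, -0.004, 1.538, 0.003, 1.067, -0.071], TCP at [237.952, -604.871, 238.716] pointing down, gripper open.
Joint ranges: [-2.7, 2.7], [-0.37, 2.16], [-1.27, 1.26], [0.24, 2.4], [-1.31, 4.45], [0.19, 1.91], [-2.76, 2.76]. Speed limits (rad/s): [2.39, 2.39, 3.14, 3.14, 3.14, 3.14, 3.14].

INTERFACE

Orientations are given as a unit quaternion [x, y, z, w].
In Python, from station import monitor, imaging, arm gives the robot as it stands. The module is installed in compiled form; this text tells all that it offers.
- The arm moves only by the tool send_rows, never from a script. Its argument "targets" is a list that holds one entry, the list of rows, each a list of 4 numbers: the shift along the tool's x, y, z in mm, then the turn about the tool's z in degrees. In form: [[[dx, dy, dz, spin], ...]]. A call has 1 to 12 rows; each row shifts and turns the commanded pose from where the row before left it, along the tool's axes as they then stand; what a row does not reach is not made up. A row lasts 1/12 s, in which the tool goes at most 41.7 mm and 7.16 degrees, less where a joint would pass 70% of its speed; a pose out of reach is approached as far as the arm can. A call with a gripper value outside its range is refused whole. "gripper" is the finger opening in mm, from 0 to 88.1, set as the call begins (left out, the last holds). The fingers move at their own pace and stop on an object; the grip force is fixed at half the most. Time passes only in rows, so rows that do not move let the fingers close. It gives the time, the measured TCP pose, the force and the opening at its end, in the units of the state.
- monitor.sense(): the state, without advancing time (a new reading comes with each control period).
- imaging.read_camera(name): name is "side" or "top" or "wrist"; returns (picture, depth): 384x512x3 uint8, blue, green, red; 384x512 float32, mm along the optical axis (not along the pixel's ray), 0 where there is no reading.
- imaging.camera_info(name): a dict with "mtx" (3x3 intrinsics, pixels), "cam_to_world" (4x4, takes a point from camera to world coordinates); the wrist camera has in their place "tool_from_camera" (4x4, takes a point from camera to tool coordinates, whose origin is the TCP and whose axes are the flange's). Camera axes: x right, y down, z forward; pixel columns grow to the right and rows downward; lengths in mm; the calibration is good to about 2 mm. The wrist camera is an equidistant fisheye: a pixel r from the principal point sees the ray r / f radians off the axis. A picture is of the moment at which its call begins: read the wrist's pose just before it. camera_info takes no time and is no camera call.
- arm.close_job(): hands the job in, once; it reports no verdict.
The state is a dict: "clock": time; "qpos": joint angles; "dq": joint speeds; "joint_torque": joint torques, N m; "ee_pos": TCP position; "tcp_rot": TCP orientation; "wrist_force": force on the tool from outside, world axes, zero at the start; "wrist_torque": the same for the moment, N m; "width": finger opening in mm.
Only numpy, scipy, OpenCV 4.12 (cv2) and the standard library are available. Lean on these libraries where they do the work, as an engineer would, in place of code of your own. Each camera call takes 0.05 s, during which the arm holds its last target. There are 200 camera calls.

## Working session

There is one attempt and no reset: what is moved stays moved. The work goes in short steps, Python scripts to look and compute and a tool call to move; the robot and the scene stay as the last step left them, time stands still between calls to the robot, and variables do not carry over. Pictures are saved under pics/ and viewed, about 12 in all and at most 16, crops included, and the job is handed in when it is done.

Besides the shell and the picture viewer there is one more tool, called after "Call:" as name(argument=value, ...) on one line, values as JSON. send_rows: Moves the arm, as the interface text tells. Its arguments: {"type":"object","properties":{"targets":{"type":"array","items":{"type":"array","items":{"type":"array","items":{"type":"number"}}}},"gripper":{"type":"number"}},"required":["targets"]}

```bash
mkdir -p pics; cat > h.py <<'E'
import numpy as np,cv2
from station import monitor,imaging,arm
from scipy.spatial.transform import Rotation as R
def snap(n,f):
    s=monitor.sense();p,d=imaging.read_camera(n);cv2.imwrite(f'pics/{f}.png',p);np.savez(f'pics/{f}.npz',p=p,d=d,pos=s['ee_pos'],rot=s['tcp_rot'],n=n);return p,d
def cloud(f):
    z=np.load(f'pics/{f}.npz');n=str(z['n']);i=imaging.camera_info(n);K=np.array(i['mtx']);d=z['d']
    v,u=np.mgrid[0:384,0:512];x=(u-K[0,2])/K[0,0];y=(v-K[1,2])/K[1,1]
    if n=='wrist':
        r=np.hypot(x,y);t=np.tan(np.minimum(r,1.5))/np.maximum(r,1e-9);x=x*t;y=y*t
    P=np.stack([x*d,y*d,d],-1)
    if n=='wrist':
        T=np.array(i['tool_from_camera']);P=P@T[:3,:3].T+T[:3,3]
        return P@R.from_quat(z['rot']).as_matrix().T+z['pos'],z['p'],d
    T=np.array(i['cam_to_world']);return P@T[:3,:3].T+T[:3,3],z['p'],d
def st():
    s=monitor.sense();print(s['clock'],np.round(s['ee_pos'],1),np.round(R.from_quat(s['tcp_rot']).as_matrix(),3).tolist(),'w',s['width'],'F',np.round(s['wrist_force'],1),'q',np.round(s['qpos'],2))
E
python3 - <<'E'
from h import *
st()
a,_=snap('top','top0');b,_=snap('side','side0')
for n in('top','side'):print(imaging.camera_info(n))
print(imaging.camera_info('wrist'))
E
```

```text
0.0 [ 237.7 -604.3  237.9] [[0.931, 0.366, -0.001], [0.366, -0.931, 0.002], [-0.0, -0.002, -1.0]] w 88.1087040174137 F [ 0.6 -0.4 -0.1] q [ 1.13  0.54 -0.    1.54  0.    1.07 -0.07]
{'mtx': array([[435.52673056,   0.        , 254.70256647],
       [  0.        , 435.52673056, 181.92902382],
       [  0.        ,   0.        ,   1.        ]]), 'cam_to_world': array([[ 2.42262832e-02, -9.98028103e-01,  5.79050245e-02,
         3.98284635e+02],
       [-9.99667241e-01, -2.46979856e-02, -7.44429416e-03,
         1.39468136e+01],
       [ 8.85975224e-03, -5.77054084e-02, -9.98294341e-01,
         1.57654231e+03],
       [ 0.00000000e+00,  0.00000000e+00,  0.00000000e+00,
         1.00000000e+00]])}
{'mtx': array([[413.97510834,   0.        , 255.18848705],
       [  0.        , 413.97510834, 196.38531076],
       [  0.        ,   0.        ,   1.        ]]), 'cam_to_world': array([[ 8.76440840e-01, -3.16595077e-01,  3.62793344e-01,
        -5.82564054e+01],
       [-4.81108808e-01, -5.45051325e-01,  6.86624619e-01,
        -1.01420063e+03],
       [-1.96409817e-02, -7.76328931e-01, -6.30021922e-01,
         1.07108814e+03],
       [ 0.00000000e+00,  0.00000000e+00,  0.00000000e+00,
         1.00000000e+00]])}
{'mtx': array([[297.31863964,   0.        , 255.33651019],
       [  0.        , 297.31863964, 193.15209209],
       [  0.        ,   0.        ,   1.        ]]), 'tool_from_camera': array([[ 1.39567677e-03, -9.53806069e-01, -3.00419763e-01,
         7.64603191e+01],
       [ 9.99998982e-01,  1.24156095e-03,  7.03905046e-04,
         2.13188783e-02],
       [-2.98399460e-04, -3.00420440e-01,  9.53806831e-01,
        -1.46191168e+02],
       [ 0.00000000e+00,  0.00000000e+00,  0.00000000e+00,
         1.00000000e+00]])}
```

View pictures.

```bash
cd pics; python3 -c "
import cv2
for n in('top0','side0'):
    cv2.imwrite(n+'b.png',cv2.resize(cv2.imread(n+'.png'),(800,600),interpolation=cv2.INTER_CUBIC))"
```

```text
(no output)
```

View pics/top0b.png

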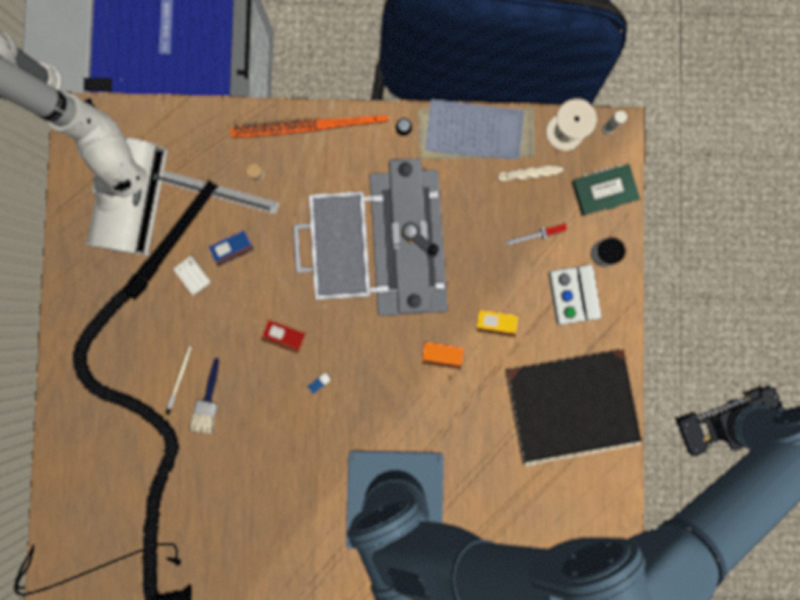

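View pics/side0b.png

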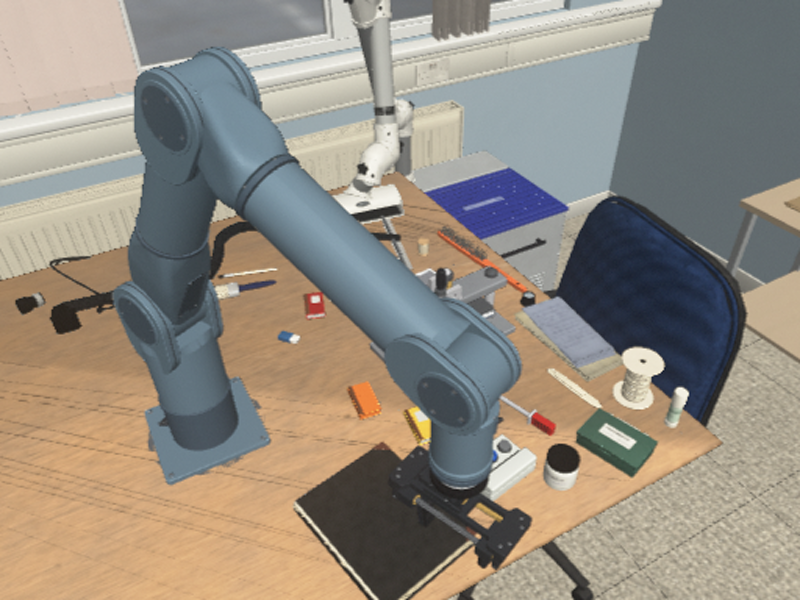

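Top view (800x600): blue book (230,248), red book (284,335), yellow book (497,322), orange decoy (443,355), pin (537,235), timer (575,295), jar (608,250), press with board drawn left. Next, I measure these by depth.

```bash
cat >> h.py <<'E'
def blob(P,p,mask,zmin=4,zmax=400):
    m=mask&(P[...,2]>zmin)&(P[...,2]<zmax)
    q=P[m]; r=cv2.minAreaRect(q[:,:2].astype(np.float32));c=cv2.boxPoints(r)
    e=c[1]-c[0] if np.linalg.norm(c[1]-c[0])>np.linalg.norm(c[2]-c[1]) else c[2]-c[1]
    return np.round(r[0],1),np.round(sorted(r[1]),1),'long ang',round(np.degrees(np.arctan2(e[1],e[0]))%180,1),'z',np.round(np.percentile(q[:,2],[5,50,95]),1),len(q)
def box(u0,v0,u1,v1):
    m=np.zeros((384,512),bool);m[v0:v1,u0:u1]=1;return m
E
python3 - <<'E'
from h import *
P,p,d=cloud('top0')
s=.64
B=lambda *a:box(*[int(round(x*s)) for x in a])
for n,b in dict(blue=(200,225,260,272),red=(255,312,312,358),yellow=(470,302,525,342),pad=(165,250,218,300)).items():print(n,blob(P,p,B(*b),6 if n!='pad' else 5,60))
hsv=cv2.cvtColor(p,cv2.COLOR_BGR2HSV)
print('rim',blob(P,p,B(303,180,374,308),37,60))
print('bridge',blob(P,p,B(375,140,450,330),135,160))
print('base',blob(P,p,B(365,140,450,330),15,30))
print('knob/arm',blob(P,p,B(395,215,450,270),190,300))
print('knob',blob(P,p,B(420,235,445,262),215,300))
print('pin',blob(P,p,B(500,215,572,250),6,60))
print('pinhandle',blob(P,p,B(541,215,572,250)&(hsv[...,1]>150),6,60))
print('timer',blob(P,p,B(545,258,605,330),15,60))
print('timerhigh',blob(P,p,B(545,258,605,330),39,60))
print('jar',blob(P,p,B(585,230,632,275),50,90))
E
```

```text
blue (array([564.4, 397.2]), array([106.2, 124. ]), 'long ang', np.float32(91.8), 'z', array([ 7.8, 14.1, 20.9]), 378)
red (array([366.9, 263.1]), array([ 89.7, 131.3]), 'long ang', np.float32(88.4), 'z', array([ 7. , 13.8, 19.9]), 370)
yellow (array([ 411.1, -225.8]), array([ 75.6, 119.2]), 'long ang', np.float32(90.3), 'z', array([ 7.6, 14.4, 20.6]), 363)
pad (array([502.6, 477.7]), array([107.8, 122.8]), 'long ang', np.float32(92.1), 'z', array([ 5.9, 12.9, 20.1]), 385)
rim (array([574.8, 145.6]), array([153.3, 243. ]), 'long ang', np.float32(178.8), 'z', array([37.5, 41.3, 47.9]), 1915)
bridge (array([589. , -16.7]), array([ 69.8, 329.7]), 'long ang', np.float32(5.1), 'z', array([138.6, 144.2, 153.7]), 1779)
base (array([621.7, -12.8]), array([189.3, 405. ]), 'long ang', np.float32(180.0), 'z', array([16.3, 21.2, 27.2]), 1505)
knob/arm (array([568.6, -34.1]), array([36.1, 89.2]), 'long ang', np.float32(40.8), 'z', array([202.2, 209.2, 258.9]), 243)
knob (array([548.3, -61.5]), array([19.2, 19.7]), 'long ang', np.float32(154.2), 'z', array([232.5, 255.5, 261.9]), 47)
pin (array([ 617.3, -315.4]), array([ 71.5, 165.6]), 'long ang', np.float32(95.9), 'z', array([ 6.6, 18.3, 28.1]), 187)
pinhandle (array([ 626.8, -358.1]), array([15.8, 45.5]), 'long ang', np.float32(107.9), 'z', array([17.9, 24.4, 29.1]), 59)
timer (array([ 485.4, -411.2]), array([123. , 136.9]), 'long ang', np.float32(10.2), 'z', array([21.9, 32.6, 48.1]), 1012)
timerhigh (array([ 490.9, -408.6]), array([ 95.3, 139.5]), 'long ang', np.float32(176.6), 'z', array([39.8, 43.7, 49.5]), 382)
jar (array([ 569.8, -454.4]), array([62.1, 95.8]), 'long ang', np.float32(109.0), 'z', array([59.6, 67.2, 72. ]), 272)
```

```bash
cat >> h.py <<'E'
def onplane(uv,z,n='top'):
    i=imaging.camera_info(n);K=np.array(i['mtx']);T=np.array(i['cam_to_world'])
    r=np.c_[(uv-K[[0,1],[2,2]])/K[0,0],np.ones(len(uv))]@T[:3,:3].T
    return (T[:3,3]+r*((z-T[2,3])/r[:,2])[:,None])[:,:2]
def seg(mask,z,n='top'):
    k,l,s,_=cv2.connectedComponentsWithStats(mask.astype(np.uint8));j=1+np.argmax(s[1:,4])
    cs,_=cv2.findContours((l==j).astype(np.uint8),0,1);c=max(cs,key=cv2.contourArea)[:,0].astype(float)
    w=onplane(c,z,n).astype(np.float32);r=cv2.minAreaRect(w);b=cv2.boxPoints(r)
    e=b[1]-b[0] if np.linalg.norm(b[1]-b[0])>np.linalg.norm(b[2]-b[1]) else b[2]-b[1]
    return np.round(r[0],1),np.round(sorted(r[1]),1),round(float(np.degrees(np.arctan2(e[1],e[0]))%180),1)
def books(f='top0'):
    z=np.load(f'pics/{f}.npz');p=z['p'];h=cv2.cvtColor(p,cv2.COLOR_BGR2HSV).astype(int);H,S,V=h[...,0],h[...,1],h[...,2]
    out={}
    for n,m in dict(blue=(H>100)&(H<130)&(S>110)&(V>40),red=((H<6)|(H>172))&(S>150)&(V>60),yellow=(H>19)&(H<33)&(S>170)&(V>120)).items():
        m=m.copy();m[:90]=0;m[300:]=0
        if n!='yellow':m[:,330:]=0
        out[n]=seg(cv2.morphologyEx(m.astype(np.uint8),cv2.MORPH_CLOSE,np.ones((7,7))),14,'top');print(n,*out[n])
E
python3 - <<'E'
from h import *
books()
z=np.load('pics/top0.npz');p=z['p']
B=lambda u0,v0,u1,v1:p[int(v0*.64):int(v1*.64),int(u0*.64):int(u1*.64)]
a=cv2.resize(B(495,205,635,335),None,fx=6,fy=6,interpolation=cv2.INTER_CUBIC)
cv2.imwrite('pics/c1.png',a);print(a.shape)
E
```

```text
blue [578.3 374.9] [32.5 44.8] 118.3
red [367.4 262.3] [38.5 87.5] 71.8
yellow [ 409.6 -226.5] [41.2 90.4] 82.7
(498, 540, 3)
```

View pics/c1.png

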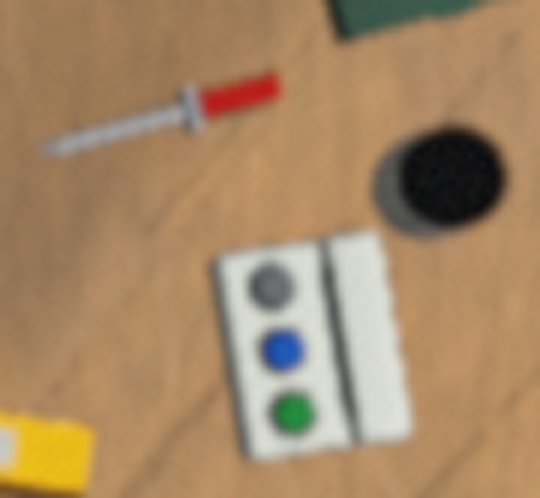

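Keys at original-image pixels: grey (361,178.8), blue (363.2,189.2), green (364.8,199.7); pin tip (323.5,156), head (348,149), handle end (362.5,145). Moving to the yellow book.

```bash
cat >> h.py <<'E'
def plan(x,y,z,a=None):
    s=monitor.sense();M=R.from_quat(s['tcp_rot']).as_matrix();c=np.degrees(np.arctan2(M[1,0],M[0,0]))
    d=M.T@(np.array([x,y,z])-s['ee_pos']);n=int(np.ceil(np.linalg.norm(d)/38))
    print('a',round(c,1),'tot',np.round(d,1),'n',n,'row',np.round(d/max(n,1),1))
    if a is not None:
        sp=-((a-c+180)%360-180);k=int(np.ceil(abs(sp)/7));print('spin',round(sp,1),k,'x',round(sp/max(k,1),2))
E
python3 - <<'E'
from h import *
k=onplane(np.array([[361,178.8],[363.2,189.2],[364.8,199.7]]),38);print('keys',k.round(1))
print('pin',onplane(np.array([[323.5,156]]),13).round(1),onplane(np.array([[348,149]]),22).round(1),onplane(np.array([[362.5,145]]),22).round(1))
plan(410,-227,190,82.7)
E
```

```text
keys [[ 508.  -374.3]
 [ 471.2 -382.5]
 [ 434.2 -388.5]]
pin [[ 589. -244.]] [[ 615.4 -330.4]] [[ 631.2 -382.5]]
a 21.5 tot [ 298.5 -288.    48.3] n 11 row [ 27.1 -26.2   4.4]
spin -61.2 9 x -6.8
```

Call:
send_rows(targets=[[[27.1,-26.2,4.4,0],[27.1,-26.2,4.4,0],[27.1,-26.2,4.4,0],[27.1,-26.2,4.4,0],[27.1,-26.2,4.4,0],[27.1,-26.2,4.4,0],[27.1,-26.2,4.4,0],[27.1,-26.2,4.4,0],[27.1,-26.2,4.4,0],[27.1,-26.2,4.4,0],[27.1,-26.2,4.4,0]]])

```text
clock: 1.02
ee_pos: [410.0, -225.8, 190.0]
tcp_rot: [0.983, 0.186, -0.0, -0.0]
wrist_force: [0.3, -0.2, 0.1]
width: 87.8
```

Call:
send_rows(targets=[[[0,0,0,-6.8],[0,0,0,-6.8],[0,0,0,-6.8],[0,0,0,-6.8],[0,0,0,-6.8],[0,0,0,-6.8],[0,0,0,-6.8],[0,0,0,-6.8],[0,0,0,-6.8],[0,0,0,0],[0,0,0,0]]])

```text
clock: 1.93
ee_pos: [409.6, -227.6, 190.1]
tcp_rot: [0.752, 0.659, -0.0, -0.0]
wrist_force: [-0.1, -0.9, -0.9]
width: 88.2
```

```bash
python3 - <<'E'
from h import *
st()
snap('wrist','w1');snap('top','top1');books('top1')
a=np.hstack([cv2.imread('pics/w1.png'),cv2.imread('pics/top1.png')]);cv2.imwrite('pics/v1.png',cv2.resize(a,(800,300)))
E
```

```text
1.9333 [ 409.6 -227.6  190.1] [[0.131, 0.991, -0.0], [0.991, -0.131, 0.0], [0.0, -0.0, -1.0]] w 88.16227171788356 F [-0.1 -0.9 -0.9] q [ 0.72  0.32 -0.37  2.03  0.16  0.81  0.13]
blue [578.3 374.9] [32.5 44.8] 118.3
red [367.5 262.2] [38.2 87.1] 73.0
yellow [ 411.5 -213. ] [41.4 63.7] 84.3
```

View pics/w1.png

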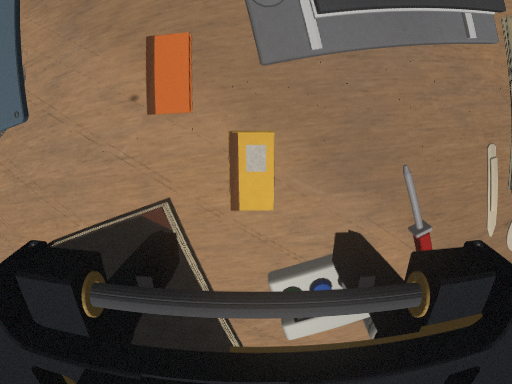

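The wrist view shows the yellow book at (256,171), square with the image; pin head at (418,230).

```bash
cat >> h.py <<'E'
def wpl(f,uv,zp):
    z=np.load(f'pics/{f}.npz');i=imaging.camera_info('wrist');K=np.array(i['mtx']);T=np.array(i['tool_from_camera'])
    q=(np.array(uv,float)-K[[0,1],[2,2]])/K[0,0];r=np.linalg.norm(q,axis=1,keepdims=True)
    ray=np.c_[q/np.maximum(r,1e-9)*np.sin(r),np.cos(r)]
    M=R.from_quat(z['rot']).as_matrix();o=z['pos']+M@T[:3,3];w=ray@T[:3,:3].T@M.T
    return (o+w*((zp-o[2])/w[:,2])[:,None])
def wseg(f,mask,zp):
    k,l,s,_=cv2.connectedComponentsWithStats(mask.astype(np.uint8));j=1+np.argmax(s[1:,4])
    cs,_=cv2.findContours((l==j).astype(np.uint8),0,1);c=max(cs,key=cv2.contourArea)[:,0]
    r=cv2.minAreaRect(wpl(f,c,zp)[:,:2].astype(np.float32));b=cv2.boxPoints(r)
    e=b[1]-b[0] if np.linalg.norm(b[1]-b[0])>np.linalg.norm(b[2]-b[1]) else b[2]-b[1]
    print(f,np.round(r[0],1),np.round(sorted(r[1]),1),round(float(np.degrees(np.arctan2(e[1],e[0]))%180),1))
    return np.array(r[0])
def hue(f,col,vmin=60):
    p=np.load(f'pics/{f}.npz')['p'];h=cv2.cvtColor(p,cv2.COLOR_BGR2HSV).astype(int);H,S,V=h[...,0],h[...,1],h[...,2]
    m=dict(yellow=(H>19)&(H<33)&(S>150),red=((H<6)|(H>174))&(S>150),blue=(H>105)&(H<128)&(S>120))[col]&(V>vmin)
    return cv2.morphologyEx(m.astype(np.uint8),cv2.MORPH_CLOSE,np.ones((25,25)))
E
python3 - <<'E'
from h import *
c=wseg('w1',hue('w1','yellow',140),15)
plan(c[0],c[1],8)
print(wpl('w1',[[406,168],[418,230]],13).round(1))
E
```

```text
w1 [ 403.9 -225.5] [48.8 89.7] 83.4
a 82.5 tot [  1.2  -5.9 182.2] n 5 row [ 0.2 -1.2 36.4]
[[ 591.1 -243.8   13. ]
 [ 613.8 -331.1   13. ]]
```

Call:
send_rows(targets=[[[0.2,-1.1,36,0],[0.2,-1.1,36,0],[0.2,-1.1,36,0],[0.2,-1.1,36,0],[0.2,-1.1,28,0],[0,0,10,-0.8],[0,0,0,0],[0,0,0,0]]])

```text
clock: 2.7
ee_pos: [405.0, -225.9, 8.8]
tcp_rot: [0.746, 0.666, -0.0, 0.0]
wrist_force: [0.7, -0.2, -0.0]
width: 88.2
```

Call:
send_rows(targets=[[[0,0,0,0],[0,0,0,0],[0,0,0,0],[0,0,0,0],[0,0,0,0],[0,0,0,0],[0,0,0,0],[0,0,-20,0],[0,0,-30,0],[0,0,-30,0],[0,0,-20,0]]], gripper=45)

```text
clock: 3.62
ee_pos: [404.8, -226.0, 110.3]
tcp_rot: [0.746, 0.666, 0.0, 0.001]
wrist_force: [1.1, -0.0, -0.6]
width: 49.4
```

```bash
python3 - <<'E'
from h import *
st()
snap('wrist','w2')
# board rim from top0: bright thin outline
c=np.radians(5.1);o=np.array([589,-16.7]);ex=np.array([np.cos(c),np.sin(c)]);ey=np.array([-np.sin(c),np.cos(c)])
b=np.load('pics/top0.npz')['p'];a=cv2.resize(b[110:205,185:300],None,fx=6,fy=6,interpolation=cv2.INTER_CUBIC);cv2.imwrite('pics/c2.png',np.vstack([a,]))
w=cv2.imread('pics/w2.png');
cv2.imwrite('pics/v2.png',np.hstack([a[:, :],cv2.resize(w,(760,570))])[::1] if 0 else a)
E
```

```text
3.6167 [ 404.8 -226.   110.3] [[0.114, 0.994, 0.001], [0.994, -0.114, -0.0], [-0.0, 0.001, -1.0]] w 49.41777743881359 F [ 1.1 -0.  -0.6] q [ 0.69  0.45 -0.34  2.1   0.25  0.63  0.07]
```

View pics/c2.png

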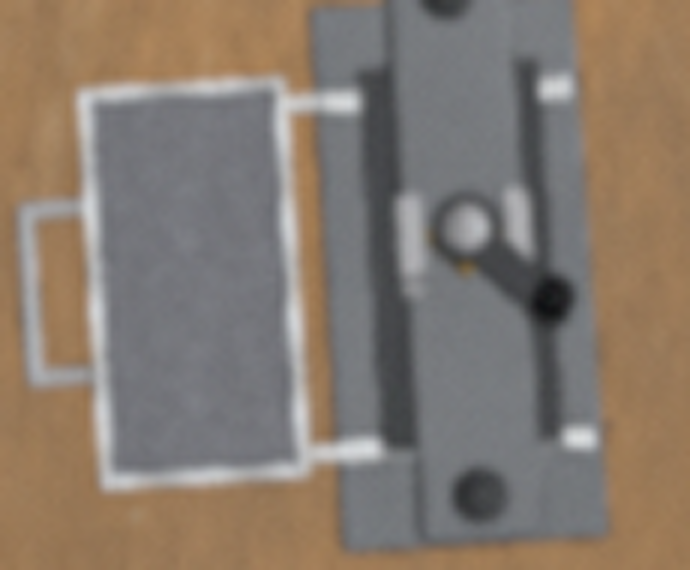

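The rim's outer corners are (78,91),(282,78),(309,473),(106,489) in the crop. I compute the board centre and the slots.

```bash
python3 - <<'E'
from h import *
c=np.array([[78,91],[282,78],[309,473],[106,489.]])/6+[185,110]-0.4
w=onplane(c,46);m=w.mean(0)
print(w.round(1),m.round(1))
x=(w[0]-w[3]+w[1]-w[2]);a=np.degrees(np.arctan2(x[1],x[0]));print('len',np.linalg.norm(w[0]-w[3]),np.linalg.norm(w[0]-w[1]),'ang',a)
print('pull',onplane(np.array([[22,205],[38,382.]])/6+[185,110]-.4,34).round(1))
t=np.radians(a);ex=np.array([np.cos(t),np.sin(t)]);ey=np.array([-ex[1],ex[0]])
print('rel press',(m-[589,-16.7])@ex,(m-[589,-16.7])@ey)
for k in(-78,0,78):print(k,(m+k*ex).round(1))
t=m-78*ex
plan(t[0],t[1],130,90+a)
E
```

```text
[[684.9 209.7]
 [695.7  89.6]
 [462.5  67.4]
 [450.3 185.9]] [573.3 138.1]
len 235.81824484447597 120.64848175491518 ang 5.619078847466356
pull [[618.  242.3]
 [512.9 229.3]]
rel press -0.41756818993026634 155.61196438698593
-78 [495.7 130.5]
0 [573.3 138.1]
78 [651.  145.8]
a 83.5 tot [365.1  48.  -17.7] n 10 row [36.5  4.8 -1.8]
spin -12.1 2 x -6.07
```

Call:
send_rows(targets=[[[0,0,-37,0],[0,0,-37,0],[0,0,-36,0],[36.5,4.8,0,0],[36.5,4.8,0,0],[36.5,4.8,0,0],[36.5,4.8,0,0],[36.5,4.8,0,0],[36.5,4.8,0,0],[36.5,4.8,0,0],[36.5,4.8,0,0],[36.5,4.8,0,0]]])

```text
clock: 4.67
ee_pos: [484.5, 97.2, 217.7]
tcp_rot: [0.746, 0.666, -0.0, -0.0]
wrist_force: [0.8, -0.5, -0.1]
width: 49.5
```

Call:
send_rows(targets=[[[36.5,4.8,0,0],[0,0,0,-6],[0,0,30,-6],[0,0,30,0],[0,0,30,0],[0,0,0,0],[0,0,0,0]]])

```text
clock: 5.25
ee_pos: [492.3, 131.1, 127.2]
tcp_rot: [0.672, 0.74, -0.002, -0.001]
wrist_force: [-0.2, -0.5, 0.1]
width: 49.7
```

```bash
python3 - <<'E'
from h import *
st();snap('wrist','w3');plan(495.7,130.5,49,95.4)
E
```

```text
5.25 [492.3 131.1 127.2] [[-0.096, 0.995, -0.004], [0.995, 0.096, -0.001], [-0.0, -0.004, -1.0]] w 49.724141316928225 F [-0.2 -0.5  0.1] q [ 0.08  0.52 -0.54  1.96  0.38  0.76 -0.59]
a 95.5 tot [-1.3  2.  79.7] n 3 row [-0.4  0.7 26.6]
spin 0.1 1 x 0.08
```

View pics/w3.png

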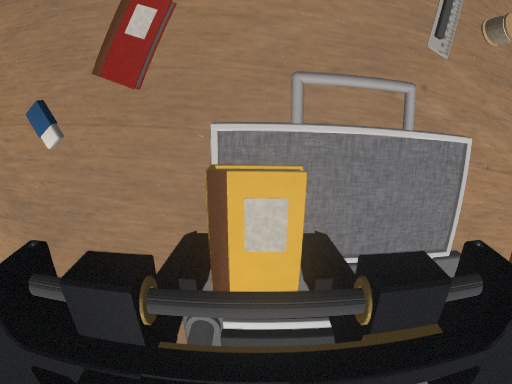

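Book is held square over the board; rim corners are at (213,125), (470,137), (452,258). Checking the board position with these before lowering.

```bash
python3 - <<'E'
from h import *
print(wpl('w3',[[213,125],[470,137],[452,258]],46).round(1))
E
```

```text
[[452.6 187.9  46. ]
 [681.8 210.1  46. ]
 [701.7  86.1  46. ]]
```

Call:
send_rows(targets=[[[-1.3,2,26,0],[0,0,26,0],[0,0,20,0],[0,0,5,0],[0,0,2,0],[0,0,0,0],[0,0,0,0]]])

```text
clock: 5.88
ee_pos: [497.1, 130.7, 51.0]
tcp_rot: [0.673, 0.74, 0.001, 0.001]
wrist_force: [0.4, -0.5, -1.6]
width: 49.2
```

Call:
send_rows(targets=[[[0,0,0,0],[0,0,0,0],[0,0,0,0],[0,0,-10,0],[0,0,-30,0],[0,0,-38,0],[0,0,-38,0],[0,0,-38,0]]], gripper=62)

```text
clock: 6.55
ee_pos: [495.2, 130.4, 205.7]
tcp_rot: [0.672, 0.74, -0.0, -0.0]
wrist_force: [0.7, 0.5, 1.0]
width: 61.8
```

```bash
python3 - <<'E'
from h import *
st();snap('wrist','w4');wseg('w4',hue('w4','yellow',140),55);plan(367,262,200,72.5)
E
```

```text
6.55 [495.2 130.4 205.7] [[-0.096, 0.995, -0.0], [0.995, 0.096, 0.0], [0.0, -0.0, -1.0]] w 61.82903073213163 F [0.7 0.5 1. ] q [ 0.14  0.41 -0.61  1.9   0.29  0.91 -0.51]
w4 [500.5 131.7] [40.1 90. ] 95.6
a 95.5 tot [ 141.9 -119.2   11.6] n 5 row [ 28.4 -23.8   2.3]
spin 23.0 4 x 5.76
```

Call:
send_rows(targets=[[[28.4,-23.8,2,0],[28.4,-23.8,2,0],[28.4,-23.8,2,0],[28.4,-23.8,2,0],[28.4,-23.8,2,0],[0,0,0,5.8],[0,0,0,5.8],[0,0,0,5.7],[0,0,0,5.7],[0,0,0,0]]], gripper=88)

```text
clock: 7.43
ee_pos: [363.7, 260.4, 193.9]
tcp_rot: [0.807, 0.59, 0.0, 0.0]
wrist_force: [-0.1, 0.2, 0.6]
width: 87.7
```

```bash
python3 - <<'E'
from h import *
st();snap('wrist','w5');c=wseg('w5',hue('w5','red',60),15);plan(c[0],c[1],8,72.5)
E
```

```text
7.4333 [363.7 260.4 193.9] [[0.304, 0.953, 0.001], [0.953, -0.304, 0.0], [0.0, 0.001, -1.0]] w 87.74904405315502 F [-0.1  0.2  0.6] q [-0.2   0.32 -0.6   2.07  0.24  0.83 -1.26]
w5 [366.  264.5] [43.7 88.9] 72.4
a 72.6 tot [  4.6   0.9 185.8] n 5 row [ 0.9  0.2 37.2]
spin 0.1 1 x 0.1
```

View pics/w5.png

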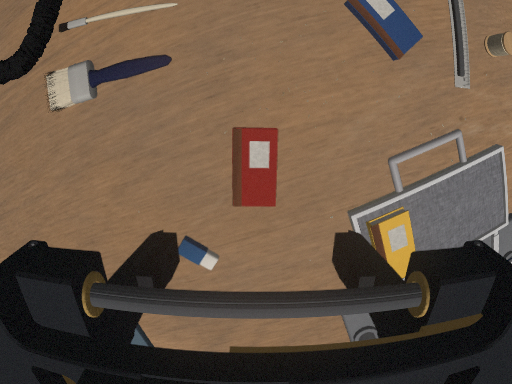

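Red book at (256,167), square to the jaws; yellow lies on the board at (392,240); blue book at (385,25).

Call:
send_rows(targets=[[[0.9,0,37,0],[0.9,0,37,0],[0.9,0,37,0],[0.9,0,37,0],[0.9,0,27,0],[0,0,10,0],[0,0,0,0],[0,0,0,0]]])

```text
clock: 8.15
ee_pos: [365.3, 264.9, 8.9]
tcp_rot: [0.806, 0.592, 0.0, -0.0]
wrist_force: [-0.5, -0.3, 0.1]
width: 88.0
```

Call:
send_rows(targets=[[[0,0,0,0],[0,0,0,0],[0,0,0,0],[0,0,0,0],[0,0,0,0],[0,0,0,0],[0,0,0,0],[0,0,-20,0],[0,0,-30,0],[0,0,-38,0],[0,0,-38,0],[0,0,-14,0]]], gripper=45)

```text
clock: 9.15
ee_pos: [366.4, 265.9, 152.2]
tcp_rot: [0.806, 0.591, 0.002, 0.0]
wrist_force: [1.9, 1.0, -1.8]
width: 49.5
```

```bash
python3 - <<'E'
from h import *
st();plan(573.8,138.5,148,95.4)
E
```

```text
9.15 [366.4 265.9 152.2] [[0.301, 0.954, 0.004], [0.954, -0.301, 0.003], [0.004, 0.003, -1.0]] w 49.4770639705468 F [ 1.9  1.  -1.8] q [-0.23  0.4  -0.59  2.09  0.33  0.74 -1.33]
a 72.5 tot [-59.1 236.1   4.7] n 7 row [-8.4 33.7  0.7]
spin -22.9 4 x -5.73
```

Call:
send_rows(targets=[[[-8.4,33.7,0,0],[-8.4,33.7,0,0],[-8.4,33.7,0,0],[-8.4,33.7,0,0],[-8.4,33.7,0,0],[-8.4,33.7,0,0],[-8.4,33.7,0,0],[0,0,0,-5.7],[0,0,0,-5.7],[0,0,0,-5.7],[0,0,0,-5.8],[0,0,0,0]]])

```text
clock: 10.15
ee_pos: [571.9, 137.1, 147.7]
tcp_rot: [0.672, 0.741, -0.0, -0.0]
wrist_force: [0.1, 0.1, -0.5]
width: 49.2
```

```bash
python3 - <<'E'
from h import *
st();snap('wrist','w6');plan(573.8,138.5,49,95.4)
E
```

```text
10.15 [571.9 137.1 147.7] [[-0.097, 0.995, -0.001], [0.995, 0.097, -0.0], [0.0, -0.001, -1.0]] w 49.18110467160883 F [ 0.1  0.1 -0.5] q [ 0.12  0.62 -0.59  1.75  0.43  0.9  -0.56]
a 95.3 tot [ 1.1  2.  98.8] n 3 row [ 0.4  0.7 32.9]
spin -0.1 1 x -0.14
```

View pics/w6.png

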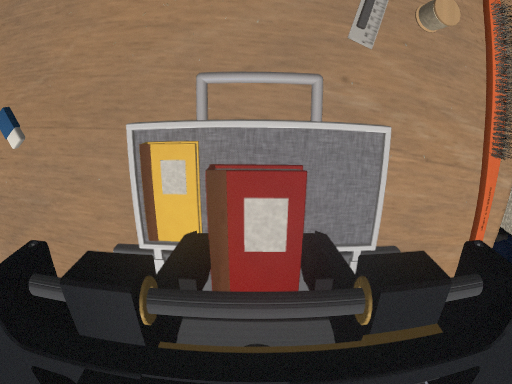

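Yellow lies flat inside the rim on the left; red is centred over the middle. Lowering.

Call:
send_rows(targets=[[[1,2,33,0],[0,0,33,0],[0,0,24,0],[0,0,6,0],[0,0,2,0],[0,0,0,0],[0,0,0,0]]])

```text
clock: 10.78
ee_pos: [575.1, 139.0, 51.4]
tcp_rot: [0.674, 0.739, 0.001, 0.0]
wrist_force: [0.7, -0.6, -0.9]
width: 49.4
```

Call:
send_rows(targets=[[[0,0,0,0],[0,0,0,0],[0,0,0,0],[0,0,-10,0],[0,0,-30,0],[0,0,-38,0],[0,0,-38,0],[0,0,-38,0]]], gripper=60)

```text
clock: 11.45
ee_pos: [573.9, 138.7, 206.8]
tcp_rot: [0.673, 0.74, 0.0, -0.0]
wrist_force: [1.6, -0.0, -0.0]
width: 59.8
```

```bash
python3 - <<'E'
from h import *
st();snap('wrist','w7');snap('top','top7')
P,p,d=cloud('top7')
b=onplane(np.array([[230*.64,248*.64]]),14);print(b)
a=cv2.resize(p[140:180,120:180],None,fx=5,fy=5);w=cv2.imread('pics/w7.png');w[:200,:300]=a
cv2.imwrite('pics/v7.png',w)
plan(b[0,0],b[0,1],200)
E
```

```text
11.45 [573.9 138.7 206.8] [[-0.094, 0.996, 0.0], [0.996, 0.094, 0.0], [0.0, 0.0, -1.0]] w 59.800720201631876 F [ 1.6 -0.  -0. ] q [ 0.14  0.55 -0.63  1.7   0.37  1.01 -0.52]
[[562.95001044 390.90848266]]
a 95.4 tot [250.7   8.4  12.3] n 7 row [35.8  1.2  1.8]
```

View pics/v7.png

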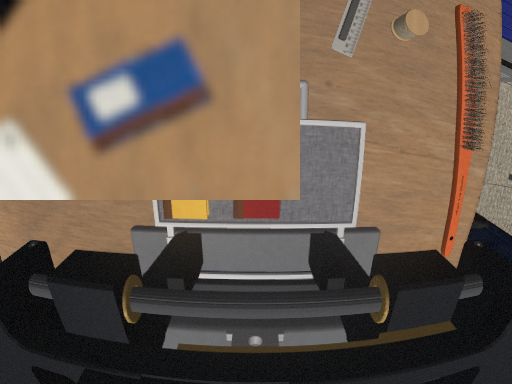

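Blue book's long axis is about 111° in world; both placed books lie flat on the board.

Call:
send_rows(targets=[[[35.8,1.2,1.8,0],[35.8,1.2,1.8,0],[35.8,1.2,1.8,0],[35.8,1.2,1.8,0],[35.8,1.2,1.8,0],[35.8,1.2,1.8,0],[35.8,1.2,1.8,0],[0,0,0,-5.3],[0,0,0,-5.3],[0,0,0,-5.4],[0,0,0,0]]], gripper=88)

```text
clock: 12.47
ee_pos: [558.8, 388.9, 191.5]
tcp_rot: [0.562, 0.827, -0.0, -0.0]
wrist_force: [0.3, 0.3, -0.4]
width: 87.8
```

```bash
python3 - <<'E'
from h import *
st();snap('wrist','w8');c=wseg('w8',hue('w8','blue',60),15);plan(c[0],c[1],8,111.4)
E
```

```text
12.4667 [558.8 388.9 191.5] [[-0.368, 0.93, -0.001], [0.93, 0.368, -0.0], [0.0, -0.001, -1.0]] w 87.77945777316371 F [ 0.3  0.3 -0.4] q [-0.26  0.73 -0.67  1.46  0.48  1.12 -0.63]
w8 [567.5 395.1] [37.7 88.6] 116.7
a 111.3 tot [  2.8  10.4 183.6] n 5 row [ 0.6  2.1 36.7]
spin -0.1 1 x -0.12
```

View pics/w8.png

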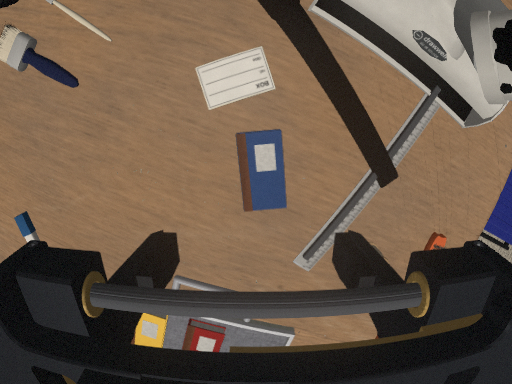

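Blue book at about (262,170), turned about 5° from the jaws; label pad at (235,78) stays clear.

Call:
send_rows(targets=[[[2.3,5.4,30,-5.3],[0,0,37,0],[0,0,37,0],[0,0,37,0],[0,0,32,0],[0,0,10,0],[0,0,0,0],[0,0,0,0]]])

```text
clock: 13.18
ee_pos: [563.8, 393.5, 9.9]
tcp_rot: [0.526, 0.851, 0.001, 0.0]
wrist_force: [0.1, 0.2, 0.7]
width: 88.0
```

Call:
send_rows(targets=[[[0,0,0,0],[0,0,0,0],[0,0,0,0],[0,0,0,0],[0,0,0,0],[0,0,0,0],[0,0,0,0],[0,0,-20,0],[0,0,-30,0],[0,0,-38,0],[0,0,-38,0],[0,0,-14,0]]], gripper=45)

```text
clock: 14.18
ee_pos: [564.9, 395.0, 154.3]
tcp_rot: [0.525, 0.851, 0.003, 0.001]
wrist_force: [1.0, 1.8, -0.8]
width: 49.3
```

```bash
python3 - <<'E'
from h import *
st();plan(651.5,146,148,95.4)
E
```

```text
14.1833 [564.9 395.  154.3] [[-0.449, 0.894, 0.005], [0.894, 0.449, 0.005], [0.002, 0.007, -1.0]] w 49.32473618682903 F [ 1.   1.8 -0.8] q [-0.26  0.79 -0.67  1.46  0.53  1.07 -0.57]
a 116.7 tot [-261.4  -34.4    5.6] n 7 row [-37.3  -4.9   0.8]
spin 21.3 4 x 5.32
```

Call:
send_rows(targets=[[[-37.3,-4.9,0,0],[-37.3,-4.9,0,0],[-37.3,-4.9,0,0],[-37.3,-4.9,0,0],[-37.3,-4.9,0,0],[-37.3,-4.9,0,0],[-37.3,-4.9,0,0],[0,0,0,5.4],[0,0,0,5.3],[0,0,0,5.3],[0,0,0,5.3],[0,0,0,0]]])

```text
clock: 15.18
ee_pos: [649.5, 144.2, 148.1]
tcp_rot: [0.674, 0.738, -0.0, -0.0]
wrist_force: [0.4, 1.1, -0.8]
width: 49.2
```

```bash
python3 - <<'E'
from h import *
st();snap('wrist','w9');plan(651,146,50,95.4)
E
```

```text
15.1833 [649.5 144.2 148.1] [[-0.091, 0.996, -0.001], [0.996, 0.091, -0.0], [-0.0, -0.001, -1.0]] w 49.220285456688515 F [ 0.4  1.1 -0.8] q [ 0.09  0.74 -0.58  1.54  0.45  1.01 -0.53]
a 95.5 tot [ 1.7  1.7 98.2] n 3 row [ 0.6  0.6 32.7]
spin 0.1 1 x 0.08
```

View pics/w9.png

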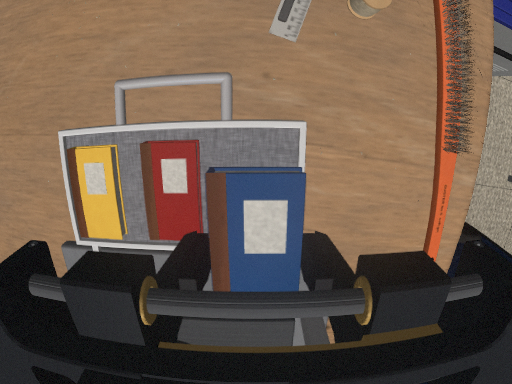

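Call:
send_rows(targets=[[[1.7,1.2,33,0],[0,0,33,0],[0,0,23,0],[0,0,6,0],[0,0,2,0],[0,0,0,0],[0,0,0,0]]])

```text
clock: 15.82
ee_pos: [652.0, 146.6, 53.0]
tcp_rot: [0.673, 0.74, 0.001, 0.0]
wrist_force: [0.3, 0.5, -1.0]
width: 49.4
```

Call:
send_rows(targets=[[[0,0,0,0],[0,0,0,0],[0,0,0,0],[0,0,-10,0],[0,0,-30,0],[0,0,-38,0],[0,0,-38,0],[0,0,-38,0],[30,0,0,0],[30,0,0,0],[30,0,0,0],[30,0,0,0]]], gripper=60)

```text
clock: 16.82
ee_pos: [639.7, 266.8, 207.3]
tcp_rot: [0.673, 0.739, 0.001, 0.0]
wrist_force: [-0.2, 0.1, 0.7]
width: 60.4
```

```bash
python3 - <<'E'
from h import *
st();snap('wrist','w10');snap('top','top10')
P,p,d=cloud('w10')
cv2.imwrite('pics/v10.png',np.vstack([cv2.imread('pics/w10.png'),cv2.resize(p[:1],(512,1))]))
z=np.load('pics/top10.npz')['p'];a=cv2.resize(z[110:205,185:300],None,fx=4,fy=4,interpolation=cv2.INTER_CUBIC)
w=cv2.imread('pics/w10.png');v=np.zeros((384,800,3),np.uint8);v[:,:512]=w;v[:380,512:800]=a[:380,:288];cv2.imwrite('pics/v10.png',v)
E
```

```text
16.8167 [639.7 266.8 207.3] [[-0.093, 0.996, 0.001], [0.996, 0.093, 0.0], [0.0, 0.001, -1.0]] w 60.37327936547401 F [-0.2  0.1  0.7] q [-0.09  0.72 -0.61  1.41  0.43  1.14 -0.66]
```

View pics/v10.png

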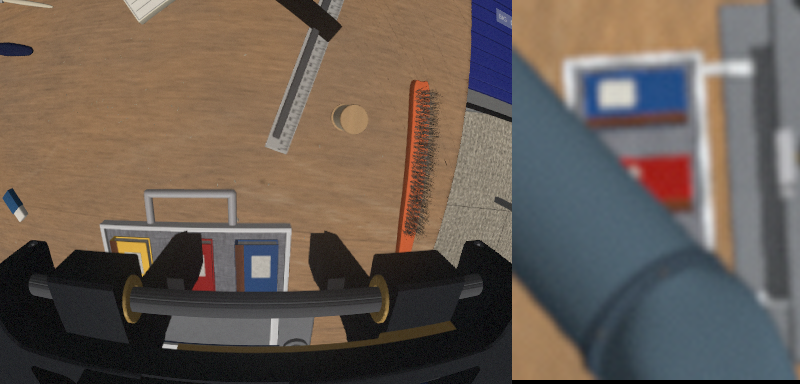

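All three books lie flat inside the rim; pull bar seen at (147–237,193). Moving outside the pull with closed fingers.

```bash
python3 - <<'E'
from h import *
print(wpl('w10',[[147,193],[237,193]],39).round(1))
plan(561.5,272,26,95.4)
E
```

```text
[[515.6 233.6  39. ]
 [620.4 243.5  39. ]]
a 95.9 tot [  5.6 -75.2 181.3] n 6 row [  0.9 -12.5  30.2]
spin 0.5 1 x 0.46
```

Call:
send_rows(targets=[[[3,-37.5,0,0.5],[3,-37.5,0,0],[0,0,37,0],[0,0,37,0],[0,0,37,0],[0,0,37,0],[0,0,33,0],[0,0,0,0]]], gripper=0)

```text
clock: 17.58
ee_pos: [560.8, 261.7, 19.2]
tcp_rot: [0.676, 0.737, -0.005, -0.001]
wrist_force: [-0.5, -1.4, -0.0]
width: 8.8
```

Call:
send_rows(targets=[[[-10,0,0,0],[-10,0,0,0],[-10,0,0,0],[-12,0,0,0],[-12,0,0,0],[-14,0,0,0],[-14,0,0,0],[-14,0,0,0],[-14,0,0,0],[-14,0,0,0],[-10,0,0,0],[-6,0,0,0]]])

```text
clock: 18.58
ee_pos: [576.4, 122.3, 24.3]
tcp_rot: [0.677, 0.736, -0.001, 0.0]
wrist_force: [1.5, 2.9, 0.7]
width: 0.3
```

```bash
python3 - <<'E'
from h import *
st()
ey=np.array([-.094,.9956]);print('tool press y',(monitor.sense()['ee_pos'][:2]-[589,-16.7])@ey)
E
```

```text
18.5833 [576.4 122.3  24.3] [[-0.083, 0.997, -0.001], [0.997, 0.083, -0.002], [-0.002, -0.001, -1.0]] w 0.3333874277866787 F [1.5 2.9 0.7] q [ 0.09  0.8  -0.52  1.79  0.58  0.71 -0.67]
tool press y 139.6101291860956
```

Pushing at 2.9 N, about 27 mm to go; I creep the last part.

Call:
send_rows(targets=[[[-6,0,0,0],[-6,0,0,0],[-5,0,0,0],[-3,0,0,0],[-1,0,0,0],[0,0,0,0]]])

```text
clock: 19.08
ee_pos: [577.7, 103.8, 24.5]
tcp_rot: [0.676, 0.736, -0.001, -0.0]
wrist_force: [-0.3, -0.2, -0.5]
width: 0.2
```

Call:
send_rows(targets=[[[-1,0,0,0],[-1,0,0,0],[-1,0,0,0],[0,0,0,0]]])

```text
clock: 19.42
ee_pos: [577.8, 101.4, 24.5]
tcp_rot: [0.676, 0.737, -0.0, -0.0]
wrist_force: [-1.2, 1.8, 0.1]
width: 0.3
```

Call:
send_rows(targets=[[[-1,0,0,0],[-1,0,0,0],[0,0,0,0]]])

```text
clock: 19.67
ee_pos: [578.2, 99.1, 24.5]
tcp_rot: [0.676, 0.737, -0.0, -0.0]
wrist_force: [-1.3, 0.7, -0.5]
width: 0.3
```

Call:
send_rows(targets=[[[-1,0,0,0],[-1,0,0,0],[-1,0,0,0],[0,0,0,0]]])

```text
clock: 20.0
ee_pos: [578.7, 96.4, 24.6]
tcp_rot: [0.676, 0.737, -0.0, -0.0]
wrist_force: [-2.0, 2.1, -1.4]
width: 0.6
```

Call:
send_rows(targets=[[[-1,0,0,0],[-1,0,0,0],[0,0,0,0]]])

```text
clock: 20.25
ee_pos: [578.7, 96.3, 24.7]
tcp_rot: [0.676, 0.737, 0.001, -0.001]
wrist_force: [-2.0, 5.8, -2.4]
width: 0.3
```

Call:
send_rows(targets=[[[-1,0,0,0],[-1,0,0,0],[0,0,0,0]]])

```text
clock: 20.5
ee_pos: [578.7, 96.2, 24.8]
tcp_rot: [0.676, 0.737, 0.002, -0.002]
wrist_force: [-3.3, 10.0, -3.3]
width: 0.4
```

Board reached its stop (10 N, no motion). Retreat and go above the knob.

Call:
send_rows(targets=[[[0,0,0,0],[0,0,0,0],[10,0,0,0],[15,0,0,0],[0,0,-35,0],[0,0,-38,0],[0,0,-38,0],[0,0,-38,0],[0,0,-38,0],[0,0,-38,0],[0,0,-38,0],[0,0,-38,0]]])

```text
clock: 21.5
ee_pos: [577.4, 116.4, 328.3]
tcp_rot: [0.677, 0.736, 0.0, 0.001]
wrist_force: [0.7, -0.0, 0.3]
width: 0.3
```

```bash
python3 - <<'E'
from h import *
st();plan(548.3,-61.5,320,95.4)
E
```

```text
21.5 [577.4 116.4 328.3] [[-0.084, 0.996, 0.002], [0.996, 0.084, -0.001], [-0.002, 0.002, -1.0]] w 0.3380064264845386 F [ 0.7 -0.   0.3] q [ 0.24  0.44 -0.71  1.57  0.3   1.24 -0.44]
a 94.8 tot [-174.9  -43.9    8.5] n 5 row [-35.   -8.8   1.7]
spin -0.6 1 x -0.59
```

Call:
send_rows(targets=[[[-35,-8.8,0,-0.6],[-35,-8.8,0,0],[-35,-8.8,0,0],[-35,-8.8,0,0],[-35,-8.8,0,0],[0,0,0,0],[0,0,0,0]]], gripper=60)

```text
clock: 22.08
ee_pos: [549.6, -64.4, 326.0]
tcp_rot: [0.675, 0.738, -0.001, 0.001]
wrist_force: [0.4, 0.8, -0.1]
width: 44.8
```

```bash
python3 - <<'E'
from h import *
st();snap('wrist','w11')
E
```

```text
22.0833 [549.6 -64.4 326. ] [[-0.089, 0.996, 0.0], [0.996, 0.089, -0.002], [-0.002, 0.0, -1.0]] w 44.79034732289907 F [ 0.4  0.8 -0.1] q [ 0.56  0.36 -0.68  1.67  0.24  1.2  -0.09]
```

View pics/w11.png

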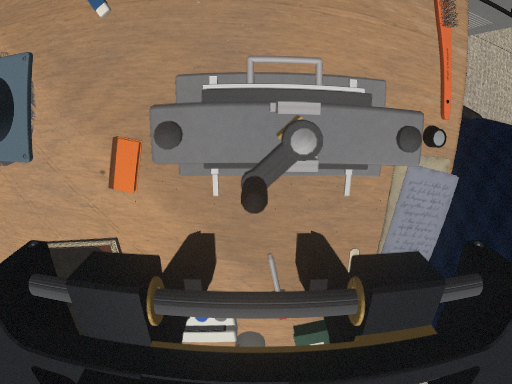

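Knob top at (255,194), screw at (303,138), bridge corners about (151,107),(152,164),(422,166),(417,112).

```bash
python3 - <<'E'
from h import *
print('knob',wpl('w11',[[255,194]],260.7).round(1))
b=wpl('w11',[[151,107],[152,164],[422,166],[417,112]],145)[:,:2];print(b.round(1),b.mean(0))
print('screw',wpl('w11',[[303,138]],208).round(1))
P,p,d=cloud('w11');print('knob depth z',np.median(P[188:200,249:261,2]),'screw',np.median(P[134:142,298:308,2]),'caps',P[134,168],P[139,409])
g=cv2.cvtColor(p,cv2.COLOR_BGR2GRAY);m=np.zeros_like(g);m[170:215,232:278]=1
k=cv2.connectedComponentsWithStats(((g<30)&(m>0)).astype(np.uint8));print(k[2],k[3])
plan(548.3,-61.5,222)
E
```

```text
knob [[547.2 -54.6 260.7]]
[[ 4.241e+02  5.000e-01]
 [ 4.272e+02 -6.590e+01]
 [ 7.559e+02 -3.590e+01]
 [ 7.349e+02  2.910e+01]] [585.5282162  -18.04548154]
screw [[586.8 -15.  208. ]]
knob depth z 258.70147966460604 screw 217.14972840158052 caps [450.7077248  -27.50787776 161.02767907] [719.9934004   -4.41545802 161.14725205]
[[     0      0    512    384 196608]] [[255.5 191.5]]
a 95.3 tot [  0.5  -1.5 104.1] n 3 row [ 0.2 -0.5 34.7]
```

Call:
send_rows(targets=[[[3,-1,26,0],[0,0,26,0],[0,0,26,0],[0,0,18,0],[0,0,8,0],[0,0,0,0]]])

```text
clock: 22.63
ee_pos: [547.6, -56.6, 220.4]
tcp_rot: [0.672, 0.741, -0.001, -0.001]
wrist_force: [-0.1, 0.1, 1.1]
width: 60.3
```

Call:
send_rows(targets=[[[0,0,0,0],[0,0,0,0],[0,0,0,0],[0,0,0,0],[0,0,0,0],[0,0,0,0],[0,0,0,0]]], gripper=15)

```text
clock: 23.22
ee_pos: [548.3, -58.2, 222.1]
tcp_rot: [0.673, 0.74, -0.0, 0.0]
wrist_force: [-1.7, -0.6, 3.0]
width: 21.4
```

```bash
python3 - <<'E'
from h import *
st();snap('wrist','w12');w=cv2.imread('pics/w12.png');cv2.imwrite('pics/v12.png',cv2.resize(w[60:340,100:412],None,fx=2,fy=2))
E
```

```text
23.2167 [548.3 -58.2 222.1] [[-0.095, 0.995, 0.0], [0.995, 0.095, -0.0], [-0.0, 0.0, -1.0]] w 21.387513818969666 F [-1.7 -0.6  3. ] q [ 0.52  0.47 -0.65  1.79  0.33  0.99 -0.16]
```

View pics/v12.png

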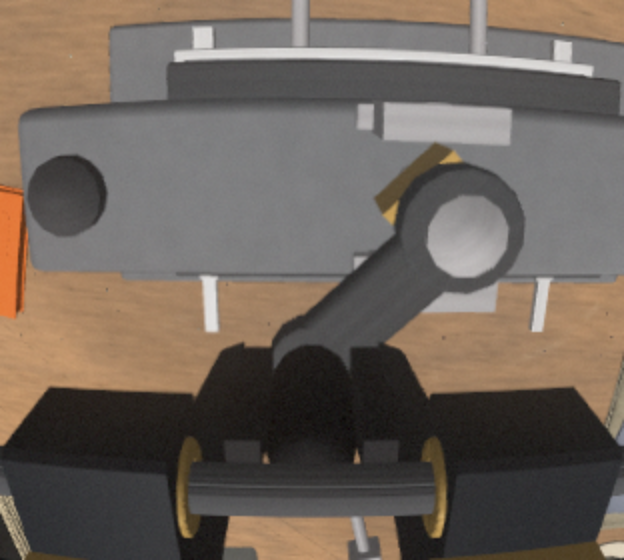

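Knob gripped (21.4 mm). Winding clockwise from about 227°; the tool axes coincide with the press axes, so arc steps follow directly.

Call:
send_rows(targets=[[[5.5,-4,0.2,0],[5.4,-4.1,0.2,0],[14.5,-6,0.4,0],[15.5,-2,0.4,0],[15.5,2,0.4,0],[14.5,6,0.4,0],[12.4,9.5,0.4,0],[9.5,12.4,0.5,0],[6,14.5,0.4,0],[2,15.5,0.4,0],[0,0,0,0]]])

```text
clock: 24.18
ee_pos: [584.5, 47.1, 218.3]
tcp_rot: [0.672, 0.74, 0.001, 0.001]
wrist_force: [1.6, -1.4, 3.8]
width: 20.9
```

```bash
python3 - <<'E'
from h import *
st();s=monitor.sense();r=s['ee_pos'][:2]-np.array([588,-16.5]);e=np.array([[-.094,.9956],[.9956,.094]]);print('press y,x',e@r)
E
```

```text
24.1833 [584.5  47.1 218.3] [[-0.096, 0.995, 0.003], [0.995, 0.096, 0.001], [0.0, 0.003, -1.0]] w 20.944137034071083 F [ 1.6 -1.4  3.8] q [ 0.32  0.53 -0.65  1.71  0.37  1.03 -0.36]
press y,x [63.6710951  2.5008057]
```

Call:
send_rows(targets=[[[-2,15.5,0.4,0],[-6,14.5,0.4,0],[-9.5,12.4,0.4,0],[-12.4,9.5,0.4,0],[-14.5,6,0.4,0],[-15.5,2,0.5,0],[-15.5,-2,0.4,0],[-14.5,-6,0.4,0],[-12.4,-9.5,0.4,0],[-9.5,-12.4,0.4,0],[-6,-14.5,0.4,0],[-2,-15.5,0.5,0]]])

```text
clock: 25.18
ee_pos: [593.5, -72.7, 213.4]
tcp_rot: [0.673, 0.74, 0.001, 0.0]
wrist_force: [0.6, 4.1, 3.0]
width: 21.3
```

Call:
send_rows(targets=[[[2,-15.5,0.4,0],[6,-14.5,0.4,0],[9.5,-12.4,0.4,0],[12.4,-9.5,0.4,0],[14.5,-6,0.4,0],[15.5,-2,0.5,0],[15.5,2,0.4,0],[14.5,6,0.4,0],[12.4,9.5,0.4,0],[9.5,12.4,0.4,0],[6,14.5,0.4,0],[2,15.5,0.5,0]]])

```text
clock: 26.18
ee_pos: [581.6, 47.0, 208.3]
tcp_rot: [0.672, 0.74, -0.001, 0.0]
wrist_force: [-2.1, -5.0, 7.2]
width: 21.0
```

Call:
send_rows(targets=[[[0,0,0,0],[0,0,0,0]]])

```text
clock: 26.35
ee_pos: [582.8, 46.9, 208.4]
tcp_rot: [0.672, 0.74, 0.001, 0.0]
wrist_force: [1.7, 0.4, 4.3]
width: 21.0
```

```bash
python3 - <<'E'
from h import *
st();s=monitor.sense();r=s['ee_pos'][:2]-np.array([588,-16.5]);e=np.array([[-.094,.9956],[.9956,.094]]);print('press y,x',e@r)
snap('wrist','w13');w=cv2.imread('pics/w13.png');cv2.imwrite('pics/v13.png',cv2.resize(w[100:340,100:412],None,fx=2.5,fy=2.5))
E
```

```text
26.35 [582.8  46.9 208.4] [[-0.096, 0.995, 0.002], [0.995, 0.096, 0.001], [0.001, 0.002, -1.0]] w 20.978815081946554 F [1.7 0.4 4.3] q [ 0.32  0.54 -0.65  1.72  0.38  1.01 -0.37]
press y,x [63.65956368  0.76855669]
```

Call:
send_rows(targets=[[[0,0,0,0],[0,0,0,0],[0,0,0,0],[0,0,0,0],[0,0,-25,0],[0,0,-38,0],[0,0,-38,0],[0,0,-38,0],[-35,0,-10,0],[-35,0,0,0],[0,0,0,0],[0,0,0,0]]], gripper=60)

```text
clock: 27.4
ee_pos: [588.7, -26.1, 356.5]
tcp_rot: [0.674, 0.738, -0.001, -0.0]
wrist_force: [0.4, 1.3, -0.2]
width: 60.2
```

```bash
python3 - <<'E'
from h import *
st();snap('wrist','w14');P,p,d=cloud('w14')
e=np.array([[.9956,.094],[-.094,.9956]]);Q=(P[...,:2]-[588,-16.5])@e.T;Z=P[...,2]
def s(n,m):
    q=Q[m];print(n,m.sum(),'med',np.median(q,0).round(1),'min',np.percentile(q,2,0).round(1),'max',np.percentile(q,98,0).round(1),'z',np.median(Z[m]).round(1)) if m.sum() else print(n,0)
near=(abs(Q[...,0])<60)&(Q[...,1]>-60)&(Q[...,1]<90)&(d>0)
s('knobtop',near&(Z>238)&(Z<255)&(Q[...,1]>30))
s('screw',near&(Z>198)&(Z<215)&(Q[...,1]<30))
s('arm',near&(Z>188)&(Z<197)&(Q[...,1]>20)&(Q[...,1]<48))
s('lug-',near&(Z>176)&(Z<186)&(Q[...,1]<-20)&(Q[...,1]>-45))
s('lug+',near&(Z>176)&(Z<186)&(Q[...,1]>20)&(Q[...,1]<40))
br=(Z>140)&(Z<150)&(abs(Q[...,0])<200)&(abs(Q[...,1])<60)&(d>0)
s('bridge',br);r=cv2.minAreaRect(Q[br].astype(np.float32));print(r)
# brief section fits
for x0 in(-100,-70,70,100):
    m=br&(abs(Q[...,0]-x0)<8);print(x0,np.percentile(Q[m][:,1],[1,99]).round(1))
w=cv2.resize(p[60:260,100:412],None,fx=2.5,fy=2.5,interpolation=cv2.INTER_CUBIC);cv2.imwrite('pics/v14.png',w)
E
```

```text
27.4 [588.7 -26.1 356.5] [[-0.091, 0.996, -0.001], [0.996, 0.091, -0.001], [-0.001, -0.001, -1.0]] w 60.18074901921209 F [ 0.4  1.3 -0.2] q [ 0.47  0.41 -0.69  1.53  0.27  1.3  -0.16]
knobtop 445 med [-0.9 59.4] min [-10.5  50.4] max [ 8.  68.2] z 245.5
screw 392 med [-1.  0.] min [-11.4 -11.2] max [ 9.4 10.1] z 201.7
arm 531 med [-0.9 33.7] min [-11.3  20.8] max [ 9.6 46.3] z 194.1
lug- 437 med [ -1.  -29.6] min [-21.3 -36. ] max [ 19.3 -23.8] z 181.3
lug+ 181 med [-12.7  28.8] min [-21.5  23.5] max [19.7 33.5] z 181.2
bridge 10559 med [16.1  2.1] min [-156.3  -33.1] max [153.9  32.9] z 145.1
((-1.51287841796875, -0.74566650390625), (70.32527160644531, 327.721923828125), 89.64361572265625)
-100 [-33.   33.8]
-70 [-33.1  33.8]
70 [-35.3  33.4]
100 [-34.9  33.2]
```

View pics/v14.png

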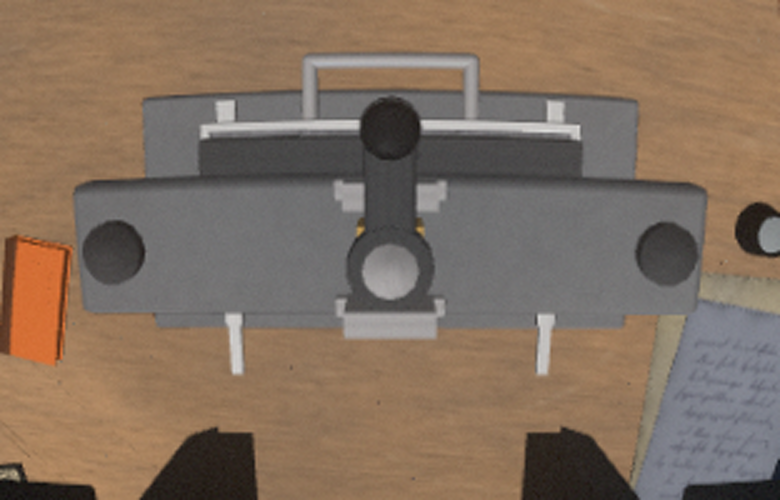

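Crank aligned: knob and screw share x within 0.3 mm (error <0.02 rad). Now the pin.

```bash
python3 - <<'E'
from h import *
plan(622.5,-362,200,104.6)
E
```

```text
a 95.4 tot [-339.9    2.4  156.3] n 10 row [-34.    0.2  15.6]
spin -9.2 2 x -4.61
```

Call:
send_rows(targets=[[[-34,0,0,0],[-34,0,5,0],[-34,0,15,0],[-34,0,19,0],[-34,0,19,0],[-34,0,19,0],[-34,0,19,0],[-34,0,19,0],[-34,0,19,0],[-34,0,19,-4.6],[0,2,0,-4.6],[0,0,0,0]]])

```text
clock: 28.45
ee_pos: [622.4, -361.7, 201.1]
tcp_rot: [0.611, 0.792, 0.0, -0.002]
wrist_force: [0.5, 1.2, 0.6]
width: 60.3
```

```bash
python3 - <<'E'
from h import *
st();snap('wrist','w15');P,p,d=cloud('w15');Z=P[...,2]
near=(abs(P[...,0]-610)<45)&(P[...,1]>-400)&(P[...,1]<-235)&(d>0)
m=near&(Z>8)&(Z<40)
q=P[m];print(m.sum(),np.percentile(q[:,2],[50,99]))
from numpy.linalg import svd
c=q[:,:2].mean(0);u,s,v=svd(q[:,:2]-c,full_matrices=False);ax=v[0]*np.sign(v[0][1]);print('axis ang',np.degrees(np.arctan2(ax[1],ax[0])),c)
t=(P[...,:2]-c)@ax;n=(P[...,:2]-c)@np.array([ax[1],-ax[0]])
print('t range',np.percentile(t[m],[0.5,99.5]))
tt=np.arange(-80,95,8)
for a in tt:
    k=m&(t>=a)&(t<a+8)
    if k.sum():print(a,k.sum(),n[k].min().round(1),n[k].max().round(1),np.percentile(Z[k],95).round(1))
E
```

```text
28.45 [ 622.4 -361.7  201.1] [[-0.254, 0.967, -0.003], [0.967, 0.254, 0.003], [0.003, -0.003, -1.0]] w 60.298179027748574 F [0.5 1.2 0.6] q [ 0.8   0.77 -0.57  1.33  0.42  1.17  0.45]
1576 [24.07950969 27.74258292]
axis ang 106.8827331499508 [ 613.29824523 -320.02477063]
t range [-62.98771621  82.07510639]
-64 94 -8.5 7.5 27.7
-56 105 -8.2 8.8 27.3
-48 104 -7.9 7.9 27.7
-40 109 -8.8 8.1 27.4
-32 117 -8.4 8.4 27.4
-24 114 -8.1 8.6 27.2
-16 140 -13.1 13.1 27.4
-8 122 -12.2 13.1 26.6
0 64 -5.0 5.1 18.7
8 65 -4.8 4.3 18.9
16 68 -4.5 4.5 18.7
24 64 -4.3 4.8 18.6
32 70 -5.0 5.1 19.1
40 64 -4.7 5.2 19.1
48 64 -4.5 4.5 19.2
56 70 -5.2 4.8 19.0
64 69 -5.0 5.0 19.2
72 55 -4.7 4.2 18.5
80 18 -3.3 2.3 17.0
```

```bash
python3 - <<'E'
from h import *
plan(624.5,-356.9,5,106.9)
E
```

```text
a 104.7 tot [  1.7   1.5 197.7] n 6 row [ 0.3  0.3 33. ]
spin -2.2 1 x -2.24
```

Call:
send_rows(targets=[[[4,3,34,-2.2],[0,0,36,0],[0,0,36,0],[0,0,36,0],[0,0,34,0],[0,0,15,0],[0,0,5,0],[0,0,0,0],[0,0,0,0]]])

```text
clock: 29.25
ee_pos: [627.2, -356.4, 10.4]
tcp_rot: [0.596, 0.803, 0.001, 0.002]
wrist_force: [0.4, -1.0, 0.2]
width: 59.9
```

```bash
python3 - <<'E'
from h import *
st();plan(624.5,-356.9,5,106.9)
E
```

```text
29.25 [ 627.2 -356.4   10.4] [[-0.29, 0.957, 0.003], [0.957, 0.29, -0.001], [-0.002, 0.003, -1.0]] w 59.88759758441245 F [ 0.4 -1.   0.2] q [ 0.75  0.98 -0.5   1.41  0.54  0.88  0.39]
a 106.9 tot [ 0.3 -2.7  5.4] n 1 row [ 0.3 -2.7  5.4]
spin -0.0 1 x -0.02
```

Call:
send_rows(targets=[[[0,-2.5,5,0],[0,0,0,0],[0,0,0,0]]])

```text
clock: 29.5
ee_pos: [623.1, -358.1, 4.1]
tcp_rot: [0.596, 0.803, -0.0, 0.001]
wrist_force: [0.4, -1.2, 0.5]
width: 59.8
```

Call:
send_rows(targets=[[[0,0,0,0],[0,0,0,0],[0,0,0,0],[0,0,0,0],[0,0,0,0],[0,0,0,0],[0,0,0,0],[0,0,-15,0],[0,0,-30,0],[0,0,-38,0],[0,0,-38,0],[0,0,-38,0]]], gripper=10)

```text
clock: 30.5
ee_pos: [622.5, -357.1, 164.5]
tcp_rot: [0.596, 0.803, -0.0, -0.0]
wrist_force: [1.2, -1.0, -1.2]
width: 16.2
```

```bash
cat >> h.py <<'E'
C=np.array([587.06,-17.2]);EY=np.array([-np.sin(np.radians(5.1)),np.cos(np.radians(5.1))]);EX=np.array([EY[1],-EY[0]])
def pinpose(f):
    P,p,d=cloud(f);z=np.load(f'pics/{f}.npz');M=R.from_quat(z['rot']).as_matrix()
    L=(P-z['pos'])@M  # tool frame
    m=(d>0)&(abs(L[...,1])<9)&(L[...,0]>45)&(L[...,0]<135)&(abs(L[...,2]+8)<30)
    q=L[m]
    # ridge: top points (min tool z) across shank
    out=[]
    for a in range(45,130,5):
        k=q[(q[:,0]>=a)&(q[:,0]<a+5)]
        if len(k)>8: out.append([a+2.5,(k[:,1].min()+k[:,1].max())/2,np.percentile(k[:,2],8),np.ptp(k[:,1])])
    out=np.array(out);print(out.round(1).tolist());print('x max',q[:,0].max() if len(q) else None)
    if len(out)>3:print('fit y',np.polyfit(out[:,0],out[:,1],1),'fit z',np.polyfit(out[:,0],out[:,2],1))
E
python3 - <<'E'
from h import *
st();snap('wrist','w16');pinpose('w16')
t=C+EY*(-35-32-110);print(t);plan(t[0],t[1],152,95.1)
E
```

```text
30.5 [ 622.5 -357.1  164.5] [[-0.291, 0.957, -0.0], [0.957, 0.291, 0.0], [0.0, -0.0, -1.0]] w 16.23375468266999 F [ 1.2 -1.  -1.2] q [ 0.79  0.8  -0.57  1.36  0.45  1.11  0.46]
[[47.5, -0.3, -15.4, 9.8], [52.5, -0.3, -15.5, 9.8], [57.5, -0.3, -15.5, 9.6], [62.5, -0.1, -15.5, 10.1], [67.5, -0.1, -15.4, 10.0], [72.5, 0.1, -15.5, 9.4], [77.5, 0.1, -15.4, 9.5], [82.5, 0.1, -15.3, 9.4], [87.5, 0.3, -15.4, 9.9], [92.5, 0.3, -15.4, 9.9], [97.5, 0.3, -15.3, 9.8], [102.5, 0.5, -15.4, 10.4], [107.5, 0.5, -15.4, 9.4], [112.5, 0.9, -15.3, 9.5], [117.5, 0.7, -13.9, 8.1], [122.5, 0.7, -13.3, 5.4]]
x max 122.83725886736137
fit y [ 0.01572109 -1.12631783] fit z [  0.01678687 -16.61837419]
[ 602.79429055 -193.49926858]
a 106.9 tot [165.1  24.7  20.7] n 5 row [33.   4.9  4.1]
spin 11.8 2 x 5.88
```

```bash
python3 - <<'E'
from h import *
t=C+EY*(-178)+1.1*EX;print(t);plan(t[0],t[1],150.5,96.0)
E
```

```text
[ 603.97883001 -194.39752592]
a 106.9 tot [163.9  25.6  22.2] n 5 row [32.8  5.1  4.4]
spin 10.9 2 x 5.43
```

Call:
send_rows(targets=[[[0,0,0,5.5],[0,0,0,5.4],[30,0,0,0],[30,0,0,0],[30,0,0,0],[30,0,0,0],[20,0,0,0],[10,0,0,0],[0,0,0,0],[0,0,0,0],[0,0,0,0]]])

```text
clock: 31.47
ee_pos: [607.2, -210.8, 162.1]
tcp_rot: [0.67, 0.742, -0.001, 0.001]
wrist_force: [-0.1, -0.1, -2.4]
width: 17.0
```

```bash
python3 - <<'E'
from h import *
st();t=C+EY*(-178)+1.1*EX;plan(t[0],t[1],150.5,96.0)
E
```

```text
31.4667 [ 607.2 -210.8  162.1] [[-0.102, 0.995, 0.0], [0.995, 0.102, -0.002], [-0.002, -0.0, -1.0]] w 17.005379422414727 F [-0.1 -0.1 -2.4] q [ 0.64  0.68 -0.55  1.6   0.41  0.99  0.06]
a 95.8 tot [16.7 -1.5 11.6] n 1 row [16.7 -1.5 11.6]
spin -0.2 1 x -0.17
```

Call:
send_rows(targets=[[[16.7,-1.5,11.6,-0.2],[0,0,0,0],[0,0,0,0],[0,0,0,0]]])

```text
clock: 31.8
ee_pos: [604.2, -193.5, 150.6]
tcp_rot: [0.669, 0.744, -0.0, 0.0]
wrist_force: [-0.3, 0.2, -1.5]
width: 17.0
```

```bash
python3 - <<'E'
from h import *
st();snap('wrist','w17');st();pinpose('w17')
P,p,d=cloud('w17');Z=P[...,2];Q=(P[...,:2]-C)@np.array([EX,EY]).T
m=(d>0)&(abs(Q[...,0])<30)&(Z>165)&(Z<184)&(abs(Q[...,1]+31)<12);print('lug',m.sum(),np.percentile(Q[m],[1,99],axis=0).round(1).tolist(),np.percentile(Z[m],[5,50,95]))
m=(d>0)&(abs(Q[...,0])<30)&(Z>176)&(abs(Q[...,1]+29)<12);print('lugtop',np.percentile(Q[m],[1,50,99],axis=0).round(1).tolist(),np.median(Z[m]))
M=R.from_quat(np.load('pics/w17.npz')['rot']).as_matrix();s=np.load('pics/w17.npz')['pos']
for lx in(33,80,120):
    w=s+M@np.array([lx,0.0,-9]);print('tool pt',lx,((w[:2]-C)@EX).round(2),((w[:2]-C)@EY).round(1),w[2].round(1))
t=C+EY*(-178)+1.1*EX;plan(t[0],t[1],150.5,96.0)
cv2.imwrite('pics/v17.png',cv2.resize(p[60:260,150:362],(848,800))[:,24:824][:600])
E
```

```text
31.8 [ 604.2 -193.5  150.6] [[-0.106, 0.994, 0.0], [0.994, 0.106, -0.001], [-0.001, -0.0, -1.0]] w 16.965954179996267 F [-0.3  0.2 -1.5] q [ 0.62  0.68 -0.55  1.63  0.41  0.96  0.03]
31.85 [ 604.3 -193.5  150.8] [[-0.106, 0.994, 0.0], [0.994, 0.106, -0.001], [-0.001, 0.0, -1.0]] w 16.78990400459041 F [ 0.5  0.6 -2.1] q [ 0.62  0.68 -0.55  1.63  0.41  0.96  0.03]
[[47.5, -0.2, -15.4, 9.8], [52.5, -0.2, -15.5, 9.7], [57.5, -0.3, -15.6, 9.7], [62.5, -0.1, -15.4, 10.1], [67.5, -0.1, -15.5, 10.0], [72.5, 0.2, -15.7, 9.5], [77.5, 0.2, -15.4, 9.4], [82.5, 0.1, -15.4, 9.4], [87.5, 0.3, -15.3, 9.8], [92.5, 0.3, -15.3, 9.9], [97.5, 0.3, -15.3, 9.8], [102.5, 0.6, -15.3, 10.3], [107.5, 0.5, -15.3, 9.4], [112.5, 0.7, -15.2, 8.9], [117.5, 0.8, -14.2, 8.1], [122.5, 0.8, -12.8, 5.4]]
x max 122.63020780278796
fit y [ 0.0147926  -1.01402017] fit z [  0.01941305 -16.81612287]Traceback (most recent call last):
  File "<stdin>", line 4, in <module>
    return _quantile_unchecked(
        a, q, axis, out, overwrite_input, method, keepdims, weights)
    return _ureduce(a,
                    func=_quantile_ureduce_func,
    ...<5 lines>...
                    overwrite_input=overwrite_input,
                    method=method)
    r = func(a, **kwargs)
    result = _quantile(arr,
                       quantiles=q,
    ...<2 lines>...
                       out=out,
                       weights=wgt)
    slices_having_nans = np.isnan(arr[-1, ...])
                                  ~~~^^^^^^^^^
IndexError: index -1 is out of bounds for axis 0 with size 0
```

```bash
python3 - <<'E'
from h import *
P,p,d=cloud('w17');Z=P[...,2];Q=(P[...,:2]-C)@np.array([EX,EY]).T
m=(d>0)&(abs(Q[...,0])<25)&(abs(Q[...,1])<60)&(Z>100)
print(m.sum());
for lo in range(-60,61,6):
    k=m&(Q[...,1]>=lo)&(Q[...,1]<lo+6)
    if k.sum():print(lo,k.sum(),np.percentile(Z[k],[5,50,95]).round(1),np.percentile(Q[k][:,0],[2,98]).round(1))
cv2.imwrite('pics/v17.png',cv2.resize(p[0:260,110:402],(800,600)))
E
```

```text
132
-60 132 [161.  162.8 164.4] [-3.1  3.2]
```

View pics/v17.png

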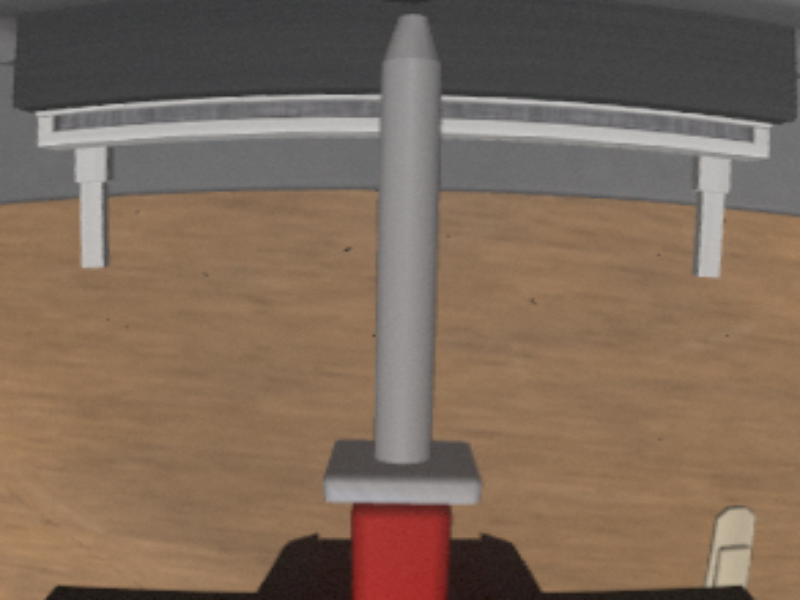

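Pin level and in line, tip about 18 mm short of the fork. Inserting in steps.

Call:
send_rows(targets=[[[6,0,0,0],[6,0,0,0],[5,0,0,0],[4,0,0,0],[4,0,0,0],[4,0,0,0],[0,0,0,0],[0,0,0,0]]])

```text
clock: 32.52
ee_pos: [601.0, -162.7, 150.5]
tcp_rot: [0.668, 0.744, -0.0, 0.0]
wrist_force: [0.0, -0.2, -1.9]
width: 16.7
```

```bash
cat >> h.py <<'E'
def pp():
    s=monitor.sense();w=s['ee_pos'];M=R.from_quat(s['tcp_rot']).as_matrix();print('press',((w[:2]-C)@EX).round(2),((w[:2]-C)@EY).round(2),round(w[2],1),'a',np.degrees(np.arctan2(M[1,0],M[0,0])).round(2),'F tool',(M.T@s['wrist_force']).round(1),'T',np.round(M.T@s['wrist_torque'],2),s['width'])
E
python3 - <<'E'
from h import *
pp();snap('wrist','w18');pinpose('w18')
E
```

```text
press 0.91 -146.15 150.5 a 96.21 F tool [-0.2  0.   1.9] T [-0.07 -0.09 -0.01] 16.732079384819713
[[47.5, -0.2, -15.6, 9.8], [52.5, -0.2, -15.6, 9.7], [57.5, -0.3, -15.4, 9.7], [62.5, -0.1, -15.4, 10.1], [67.5, -0.1, -15.5, 10.0], [72.5, 0.1, -15.5, 9.4], [77.5, 0.2, -15.5, 9.5], [82.5, 0.1, -15.4, 9.5], [87.5, 0.3, -15.3, 9.9], [92.5, 0.3, -15.4, 9.9], [97.5, 0.3, -15.5, 9.8], [102.5, 0.5, -15.5, 10.3], [107.5, 0.5, -15.3, 9.4], [112.5, -0.0, -31.4, 18.0], [117.5, 0.1, -31.7, 17.8]]
x max 119.5284624239688
fit y [ 0.00852698 -0.5933958 ] fit z [-0.14762293 -5.42110835]
```

Tip is 12 mm into the first lug with no force. Continuing.

Call:
send_rows(targets=[[[4,0,0,0],[4,0,0,0],[4,0,0,0],[4,0,0,0],[4,0,0,0],[0,0,0,0]]])

```text
clock: 33.07
ee_pos: [598.8, -141.6, 150.5]
tcp_rot: [0.667, 0.745, 0.0, -0.0]
wrist_force: [-0.3, 0.0, -1.9]
width: 16.7
```

```bash
python3 -c "
from h import *
pp()"
```

```text
press 0.61 -124.9 150.5 a 96.27 F tool [ 0.1 -0.3  1.9] T [-0.1  -0.08 -0.05] 16.69844864411829
```

Call:
send_rows(targets=[[[5,0,0,0],[5,0,0,0],[5,0,0,0],[5,0,0,0],[5,0,0,0],[0,0,0,0]]])

```text
clock: 33.57
ee_pos: [596.0, -116.4, 150.5]
tcp_rot: [0.667, 0.745, 0.0, -0.0]
wrist_force: [0.4, 0.4, -0.8]
width: 16.8
```

```bash
python3 -c "
from h import *
pp()"
```

```text
press 0.13 -99.63 150.5 a 96.28 F tool [0.4 0.4 0.8] T [-0.08 -0.12 -0.05] 16.765147786401258
```

Call:
send_rows(targets=[[[2,0.5,0,0.3],[4,0.3,0,0],[5,0.1,0,0],[5,0.1,0,0],[5,0.1,0,0],[4,0.1,0,0],[0,0,0,0]]])

```text
clock: 34.15
ee_pos: [594.7, -91.7, 150.5]
tcp_rot: [0.669, 0.743, 0.0, -0.0]
wrist_force: [-0.4, 0.5, -1.2]
width: 16.7
```

```bash
python3 -c "
from h import *
pp()"
```

```text
press 0.94 -74.85 150.5 a 95.97 F tool [ 0.5 -0.4  1.2] T [-0.06 -0.07  0.05] 16.689846341829337
```

Call:
send_rows(targets=[[[2,0,0,0],[2,0,0,0],[1,0,0,0],[1,0,0,0],[0,0,0,0]]])

```text
clock: 34.57
ee_pos: [594.1, -87.1, 150.4]
tcp_rot: [0.67, 0.742, 0.0, -0.0]
wrist_force: [-0.9, 0.4, -1.6]
width: 17.0
```

```bash
python3 -c "
from h import *
pp()"
```

```text
press 0.75 -70.27 150.4 a 95.88 F tool [ 0.4 -0.8  1.6] T [-0.12 -0.07  0.  ] 16.968900437423688
```

Call:
send_rows(targets=[[[1,0,0,0],[1,0,0,0],[1,0,0,0],[0,0,0,0]]])

```text
clock: 34.9
ee_pos: [593.8, -84.5, 150.4]
tcp_rot: [0.67, 0.742, -0.0, 0.0]
wrist_force: [-0.1, -1.7, -1.9]
width: 17.1
```

Call:
send_rows(targets=[[[1,0,0,0],[1,0,0,0],[0,0,0,0]]])

```text
clock: 35.15
ee_pos: [593.8, -84.4, 150.4]
tcp_rot: [0.67, 0.742, -0.001, 0.001]
wrist_force: [1.1, -4.6, -2.7]
width: 17.0
```

```bash
python3 -c "
from h import *
pp()"
```

```text
press 0.69 -67.53 150.4 a 95.8 F tool [-4.7  0.6  2.7] T [-0.12 -1.22  0.03] 17.025720115713206
```

Head seated (4.7 N, no more motion). Releasing and rising.

Call:
send_rows(targets=[[[0,0,0,0],[0,0,0,0],[0,0,0,0],[0,0,0,0],[0,0,-10,0],[0,0,-25,0],[0,0,-35,0],[0,0,-38,0],[0,0,-38,0],[0,0,0,0]]], gripper=50)

```text
clock: 35.98
ee_pos: [597.4, -81.3, 305.2]
tcp_rot: [0.67, 0.743, 0.004, 0.005]
wrist_force: [1.6, 0.5, 0.4]
width: 50.2
```

```bash
python3 - <<'E'
from h import *
pp();snap('wrist','w19');P,p,d=cloud('w19');Z=P[...,2];Q=(P[...,:2]-C)@np.array([EX,EY]).T
def s(n,m):
    q=Q[m];print(n,m.sum(),np.percentile(q,[1,50,99],axis=0).round(1).tolist() if m.sum() else '',np.percentile(Z[m],[2,50,98]).round(1) if m.sum() else '')
near=(d>0)&(abs(Q[...,0])<28)
s('lugtop',near&(Z>178)&(Z<186)&(Q[...,1]<-15)&(Q[...,1]>-45))
s('pin head+handle',near&(Z>150)&(Z<177.5)&(Q[...,1]<-36)&(Q[...,1]>-110)&(abs(Q[...,0])<18))
h=near&(Z>168)&(Z<177)&(Q[...,1]<-36)&(Q[...,1]>-110)&(abs(Q[...,0])<18);s('top faces',h)
s('head',h&(abs(Q[...,0])>10))
for lo in(-95,-80,-60):
    k=h&(abs(Q[...,1]-lo)<6)&(abs(Q[...,0])<9.5);s(lo,k)
s('knob',near&(Z>235)&(Q[...,1]>30))
plan(508,-374.3,150)
E
```

```text
press 4.63 -64.8 305.2 a 95.9 F tool [ 0.4  1.7 -0.3] T [-0.18 -0.08  0.02] 50.16847997556034
lugtop 635 [[-21.6, -35.1], [0.4, -28.7], [20.6, -22.8]] [179.7 181.2 182.6]
pin head+handle 977 [[-11.9, -93.4], [-0.2, -62.8], [10.4, -37.7]] [167.2 170.  172.2]
top faces 926 [[-11.9, -92.7], [-0.2, -61.7], [10.8, -37.7]] [168.2 170.1 172.2]
head 35 [[-12.9, -41.8], [-10.0, -39.6], [12.1, -36.8]] [169.6 171.  172.7]
-95 61 [[-7.4, -93.9], [-0.9, -91.2], [7.2, -89.1]] [168.1 168.8 170.3]
-80 172 [[-8.0, -85.9], [-0.0, -79.6], [7.1, -74.1]] [168.1 169.5 170.7]
-60 197 [[-8.1, -65.9], [-0.2, -59.9], [7.7, -54.1]] [168.4 170.1 171.5]
knob 694 [[-10.4, 49.6], [-0.5, 58.0], [9.7, 68.0]] [236.7 245.1 247.6]
a 95.9 tot [-281.8 -118.9  151. ] n 9 row [-31.3 -13.2  16.8]
```

Pin verified seated (handle end at press y ≈ −93.5, tilt ≈0.04 rad). Now to the timer.

Call:
send_rows(targets=[[[-32,-15,0,0],[-32,-15,0,0],[-32,-16,15,0],[-32,-17,20,0],[-32,-17,20,0],[-32,-17,20,0],[-32,-17,20,0],[-32,-17,20,0],[-32,-17,20,0],[0,0,10,0],[0,0,0,0],[0,0,0,0]]], gripper=0)

```text
clock: 37.03
ee_pos: [475.6, -382.6, 150.6]
tcp_rot: [0.67, 0.743, 0.0, -0.001]
wrist_force: [-0.2, 0.3, 0.3]
width: 0.1
```

```bash
python3 - <<'E'
from h import *
st();snap('wrist','w20');P,p,d=cloud('w20');Z=P[...,2]
h=cv2.cvtColor(p,cv2.COLOR_BGR2HSV).astype(int);H,S,V=h[...,0],h[...,1],h[...,2]
K=dict(grey=(508,-374.3),blue=(471.2,-382.5),green=(434.2,-388.5))
for n,c in K.items():
    m=(d>0)&(np.hypot(P[...,0]-c[0],P[...,1]-c[1])<22)&(Z>34.5)&(Z<43)
    if n=='blue':m&=(S>120)
    if n=='green':m&=(S>100)
    if n=='grey':m&=(V<150)
    if m.sum():print(n,m.sum(),((np.percentile(P[m],1,axis=0)+np.percentile(P[m],99,axis=0))/2).round(1),np.ptp(P[m],axis=0).round(1))
plan(508,-374.3,60)
E
```

```text
37.0333 [ 475.6 -382.6  150.6] [[-0.103, 0.995, -0.001], [0.995, 0.103, 0.002], [0.002, -0.001, -1.0]] w 0.061645743392944465 F [-0.2  0.3  0.3] q [ 0.97  0.63 -0.51  1.69  0.37  0.92  0.41]
grey 527 [ 508.5 -375.3   37.5] [23.4 23.8  5.9]
blue 494 [ 471.4 -381.7   38.3] [23.1 22.2  4.5]
green 444 [ 434.4 -388.6   38.3] [22.6 21.8  4.3]
a 96.0 tot [ 4.5 31.8 91.7] n 3 row [ 1.5 10.6 30.6]
```

Call:
send_rows(targets=[[[4,32,20,0],[0,0,35,0],[0,0,35,0],[0,0,0,0],[0,0,0,0]]])

```text
clock: 37.5
ee_pos: [507.4, -374.7, 61.4]
tcp_rot: [0.669, 0.743, 0.0, -0.001]
wrist_force: [0.6, 1.2, 0.6]
width: 0.4
```

```bash
python3 -c "
from h import *
st();plan(508.5,-375,31)"
```

```text
37.5 [ 507.4 -374.7   61.4] [[-0.105, 0.995, -0.002], [0.995, 0.105, 0.002], [0.002, -0.001, -1.0]] w 0.41767448077412184 F [0.6 1.2 0.6] q [ 0.88  0.78 -0.46  1.67  0.45  0.8   0.33]
a 96.0 tot [-0.4  1.1 30.3] n 1 row [-0.4  1.1 30.3]
```

Call:
send_rows(targets=[[[0,1,16,0],[0,0,8,0],[0,0,3,0],[0,0,2,0],[0,0,1,0],[0,0,1,0],[0,0,0,0],[0,0,0,0]]])

```text
clock: 38.17
ee_pos: [509.1, -376.8, 32.4]
tcp_rot: [0.67, 0.742, 0.0, 0.001]
wrist_force: [-1.9, 1.0, 11.4]
width: 0.4
```

Grey bottomed (z 32.4). Up and across to blue.

Call:
send_rows(targets=[[[0,0,-10,0],[0,0,-18,0],[-1,-18,0,0],[-1,-19.4,0,0],[0,0,0,0],[0,0,0,0]]])

```text
clock: 38.67
ee_pos: [470.1, -383.3, 58.9]
tcp_rot: [0.671, 0.742, -0.001, -0.0]
wrist_force: [0.8, -0.3, -0.4]
width: 0.4
```

```bash
python3 -c "
from h import *
st();plan(471.4,-382,31)"
```

```text
38.6667 [ 470.1 -383.3   58.9] [[-0.101, 0.995, -0.001], [0.995, 0.101, -0.001], [-0.001, -0.001, -1.0]] w 0.36627212184087193 F [ 0.8 -0.3 -0.4] q [ 0.93  0.75 -0.46  1.74  0.45  0.76  0.35]
a 95.8 tot [ 1.2  1.4 27.9] n 1 row [ 1.2  1.4 27.9]
```

Call:
send_rows(targets=[[[1,1,14,0],[0,0,7,0],[0,0,3,0],[0,0,2,0],[0,0,1,0],[0,0,1,0],[0,0,0,0],[0,0,0,0]]])

```text
clock: 39.33
ee_pos: [473.0, -380.4, 32.2]
tcp_rot: [0.67, 0.743, -0.0, -0.0]
wrist_force: [-5.9, 5.0, 21.8]
width: 0.1
```

Call:
send_rows(targets=[[[0,0,-10,0],[0,0,-18,0],[-1,-18,0,0],[-2,-19,0,0],[0,0,0,0],[0,0,0,0]]])

```text
clock: 39.83
ee_pos: [434.8, -388.2, 58.0]
tcp_rot: [0.67, 0.742, -0.0, -0.001]
wrist_force: [1.4, 0.4, 0.1]
width: 0.5
```

```bash
python3 -c "
from h import *
st();plan(434.4,-388.6,31)"
```

```text
39.8333 [ 434.8 -388.2   58. ] [[-0.101, 0.995, -0.001], [0.995, 0.101, 0.0], [0.001, -0.001, -1.0]] w 0.45786331214470705 F [1.4 0.4 0.1] q [ 0.99  0.72 -0.46  1.81  0.46  0.72  0.38]
a 95.8 tot [-0.4 -0.4 27. ] n 1 row [-0.4 -0.4 27. ]
```

Call:
send_rows(targets=[[[0,0,14,0],[0,0,6,0],[0,0,3,0],[0,0,2,0],[0,0,1,0],[0,0,0,0],[0,0,0,0]]])

```text
clock: 40.42
ee_pos: [436.4, -387.1, 32.5]
tcp_rot: [0.67, 0.743, 0.0, -0.0]
wrist_force: [0.2, 2.5, 3.8]
width: 0.8
```

Call:
send_rows(targets=[[[0,0,-10,0],[0,0,-30,0],[0,0,-38,0],[0,0,-38,0],[0,0,-38,0],[0,0,-38,0],[0,0,0,0]]])

```text
clock: 41.0
ee_pos: [439.0, -390.3, 232.4]
tcp_rot: [0.67, 0.742, 0.0, 0.006]
wrist_force: [0.5, -0.1, -0.0]
width: 0.1
```

```bash
python3 - <<'E'
from h import *
st();snap('top','top20');snap('wrist','w20b')
a=cv2.imread('pics/top20.png');b=cv2.imread('pics/top0.png')
# bystanders: compare
for n,(u0,v0,u1,v1) in dict(pad=(105,158,142,195),jar=(375,147,406,175)).items():print(n,cv2.absdiff(a[v0:v1,u0:u1],b[v0:v1,u0:u1]).mean())
P,p,d=cloud('top20');Q=(P[...,:2]-C)@np.array([EX,EY]).T;Z=P[...,2]
m=(d>0)&(abs(Q[...,0])<8)&(Z>155)&(Z<185)&(Q[...,1]<-37)&(Q[...,1]>-110);print('pin handle',m.sum(),np.percentile(Q[m],[2,50,98],axis=0).round(1).tolist())
m=(d>0)&(abs(Q[...,0])<30)&(Z>228)&(Q[...,1]>20);print('knob',np.median(Q[m],0))
E
```

```text
41.0 [ 439.  -390.3  232.4] [[-0.102, 0.995, 0.009], [0.995, 0.102, -0.008], [-0.009, 0.008, -1.0]] w 0.13604660173090027 F [ 0.5 -0.1 -0. ] q [ 1.07  0.49 -0.57  1.7   0.31  1.03  0.5 ]
pad 8.37083028974921
jar 22.570660522273425
pin handle 82 [[-6.8, -91.9], [0.3, -65.7], [7.7, -39.5]]
knob [ 0.56727463 60.00287295]
```

```bash
python3 - <<'E'
from h import *
for f in('top0','top20'):
    P,p,d=cloud(f);g=p.max(-1)
    m=(d>0)&(np.hypot(P[...,0]-570,P[...,1]+454)<60)&(P[...,2]>55)&(P[...,2]<80);print(f,'jar',m.sum(),np.median(P[m],0).round(1))
    m=(d>0)&(np.hypot(P[...,0]-502,P[...,1]-478)<55)&(g>200);print(f,'pad',m.sum(),P[m].mean(0).round(1))
for f in('w14','w19'):
    P,p,d=cloud(f);Q=(P[...,:2]-C)@np.array([EX,EY]).T;Z=P[...,2]
    m=(d>0)&(abs(Q[...,0])<60)&(Z>27)&(Z<42)&(Q[...,1]>80)&(Q[...,1]<130);print(f,'pull y',m.sum(),np.percentile(Q[m][:,1],[2,50,98]) if m.sum() else '')
E
```

```text
top0 jar 265 [ 574.6 -470.6   67.3]
top0 pad 237 [496.9 477.2  13.5]
top20 jar 193 [ 581.5 -470.5   67. ]
top20 pad 263 [498.  477.4  13.5]
w14 pull y 551 [ 81.64518567  96.13049343 102.23204682]
w19 pull y 466 [ 81.02665507  95.38491087 102.2134457 ]
```

```bash
python3 -c "
from h import *
print(arm.close_job())"
```

```text
the job is handed in; nothing more can be done
None
```

The job is done and handed in at about 41 s on the robot's clock; no verdict was reported.

- **Notebooks and board:** Yellow, red and blue were the notebooks present. I laid them flat inside the rim and pushed the board to its stop (10 N, no further motion). Afterwards the pull bar was at the distance expected for home, within about 1 mm. I did not look at the notebooks again once the board was under the bridge.
- **Crank:** It was wound about 493° clockwise. The knob and screw lined up with the fork to within about 0.3 mm, under 0.02 rad.
- **Pin:** It went through fork and collar with almost no side force until the head stopped against the fork at 4.7 N. After release, the head was about 1 mm from the face at most, with a tilt of about 0.04 rad and sitting 2 to 3 mm low. All three are inside the limits.
- **Keys:** Grey, blue and green were pressed in that order. They went down to tool heights of 32.4, 32.2 and 32.5 mm, about 5.5 to 6 mm of travel each. Blue took about 22 N, more than needed. I did not measure afterwards that the keys had sprung back.
- **Bystanders:** The label pad moved about 1 mm at most. The jar's reading differed by 7 mm between the first and last images. I put this down to the arm probably hiding part of the jar in the last one, since no contact force was felt near it.

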